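Stand up the mixing cylinders and load the platform mixer

TASK

First turn the mixer's dial to off (the line mark), then move the red tube rack from the mixer's platform to the middle of the blue mat. With the mixer still off, stand up every stoppered cylinder lying on the bench, tipping each up over its foot without lifting it clear of the bench while it lies; when all of them stand on the bench, set them all upright on the platform. Last, turn the dial to the two-dot mark; leave the yellow-tip box and the white tub alone.

Things in the scene. Friction and masses are not known exactly. Their poses are not given: they have to be found in the camera images.
- dial (a joint): angle of the mixer's black selector (rad), growing clockwise seen from above: -0.7 = off (one line mark), 0 = one dot (start), 0.7 = two dots. The three positions are light sprung detents, about 0.05 N m to leave one; let go within 0.25 rad of one it snaps there. Stops at -0.8 and 0.8
- dial_grip (a point): on the dial's vertical axis, 30 mm above the control deck and 12 mm below the top of the dial's grip bar. The bar is 44 mm long (this point's x axis), 14 mm wide (y) and 34 mm tall over a 48 mm disc, with a white pointer line on its -x end; the point turns with the dial. The deck (190 x 112 mm, 50 mm high) adjoins the platform; the dial's axis stands at (-15, 193) mm in the platform's frame
- platform (a point): centre of the mixer's flat black loading platform, at its surface, 65 mm above the bench; clear area 182 mm (its x) by 262 mm (its y), inside a lip 5 mm high. The mixer is fixed; its control deck lies on the platform's +y side
- rack: red tube rack with rows of holes and one blue-capped tube in its top at the +y end (the cap ends 22 mm above the top, 42 mm from the middle); 46 mm (x) x 120 mm (y) x 58 mm tall, 180 g, solid sides; origin at the centre of its underside, z up. Starts on the platform
- mat: thin blue mat fixed on the bench, 160 mm (its x) x 120 mm (its y), 3 mm thick; origin at the centre of its underside
- cyl1: white mixing cylinder with a blue ball stopper, 183 mm tall, about 160 g; two or three alike are present, lying on the bench at the start. z runs from foot to stopper; origin on the axis 85 mm above the foot's underside. Barrel 31 mm diameter; round bumper ring 40 mm diameter, 130 to 140 mm above the foot's underside
- cyl2: white mixing cylinder with a blue ball stopper, 183 mm tall, about 160 g; two or three alike are present, lying on the bench at the start. z runs from foot to stopper; origin on the axis 85 mm above the foot's underside. Barrel 31 mm diameter; round bumper ring 40 mm diameter, 130 to 140 mm above the foot's underside
- cyl3: white mixing cylinder with a blue ball stopper, 183 mm tall, about 160 g; two or three alike are present, lying on the bench at the start. z runs from foot to stopper; origin on the axis 85 mm above the foot's underside. Barrel 31 mm diameter; round bumper ring 40 mm diameter, 130 to 140 mm above the foot's underside
- cyl1_foot (a point): centre of the underside of cyl1's hexagonal foot (56 mm across flats, 65 mm across corners, 10 mm thick), z towards the stopper. Lying, the cylinder rests on one flat of the foot and on the bumper, so it tips up over that flat's lower edge, 28 mm off the axis
- cyl2_foot (a point): centre of the underside of cyl2's hexagonal foot (56 mm across flats, 65 mm across corners, 10 mm thick), z towards the stopper. Lying, the cylinder rests on one flat of the foot and on the bumper, so it tips up over that flat's lower edge, 28 mm off the axis
- cyl3_foot (a point): centre of the underside of cyl3's hexagonal foot (56 mm across flats, 65 mm across corners, 10 mm thick), z towards the stopper. Lying, the cylinder rests on one flat of the foot and on the bumper, so it tips up over that flat's lower edge, 28 mm off the axis
- cyl1_ball (a point): centre of cyl1's ball stopper, 26 mm diameter, 170 mm above the foot's underside, fixed to the cylinder; about 18 mm above the bench when lying. Pinched across the ball, the cylinder swings about the fingers' line and its weight keeps the foot down
- cyl2_ball (a point): centre of cyl2's ball stopper, 26 mm diameter, 170 mm above the foot's underside, fixed to the cylinder; about 18 mm above the bench when lying. Pinched across the ball, the cylinder swings about the fingers' line and its weight keeps the foot down
- cyl3_ball (a point): centre of cyl3's ball stopper, 26 mm diameter, 170 mm above the foot's underside, fixed to the cylinder; about 18 mm above the bench when lying. Pinched across the ball, the cylinder swings about the fingers' line and its weight keeps the foot down
- tip_box: bystander: tip box with yellow tips, 85 x 120 x 60 mm, origin at the centre of its underside
- tub: bystander: white open tub, 110 x 150 x 80 mm, origin at the centre of its underside
There are look-alikes about, which are no part of the job. What is meant by the mat is not orange, and is the larger of those in its own colour. What is shaped like the cyl1 but purple or turquoise is not meant.

How it is judged:
On the way, in this order (a step that is already met when the one before it is completed fails the run):
1. the dial is at off (value of joint dial below -0.5 rad), for 0.3 s.
2. the rack stands released in the middle of the mat, the dial at off (value of joint dial below -0.5 rad and horizontal distance between rack and mat below 0.05 m and height (world z) of rack below 0.012 m and angle between rack's own z axis and vertical below 0.1 rad and contact force between the fingers and rack below 0.3 N), for 0.3 s.
3. all the cylinders stand upright on the bench, released, the dial at off (value of joint dial below -0.5 rad and angle between each of cyl1, cyl2, cyl3's own z axis and vertical below 0.12 rad and contact force between the fingers and cyl1 below 0.3 N and contact force between the fingers and cyl2 below 0.3 N and contact force between the fingers and cyl3 below 0.3 N and height (world z) of each of cyl1_foot, cyl2_foot, cyl3_foot below 0.012 m), for 0.3 s.
4. all the cylinders stand upright on the platform, released, the dial at off (value of joint dial below -0.5 rad and angle between each of cyl1, cyl2, cyl3's own z axis and vertical below 0.12 rad and contact force between the fingers and cyl1 below 0.3 N and contact force between the fingers and cyl2 below 0.3 N and contact force between the fingers and cyl3 below 0.3 N and x of cyl1_foot in the frame of platform between -0.065 and 0.065 m and y of cyl1_foot in the frame of platform between -0.108 and 0.108 m and z of cyl1_foot in the frame of platform between -0.012 and 0.012 m and x of cyl2_foot in the frame of platform between -0.065 and 0.065 m and y of cyl2_foot in the frame of platform between -0.108 and 0.108 m and z of cyl2_foot in the frame of platform between -0.012 and 0.012 m and x of cyl3_foot in the frame of platform between -0.065 and 0.065 m and y of cyl3_foot in the frame of platform between -0.108 and 0.108 m and z of cyl3_foot in the frame of platform between -0.012 and 0.012 m), for 0.3 s.
5. the dial is at the two-dot mark (value of joint dial above 0.5 rad), for 0.3 s.
At the end, for the whole second after the job is handed in: the dial is at two dots (above 0.5 rad), every cylinder present stands upright (within 0.12 rad) with its foot on the platform (centre within 65 mm in x and 108 mm in y of the platform's centre), and the rack stands upright on the mat within 50 mm of its centre; all at rest (value of joint dial above 0.5 rad and horizontal distance between rack and mat below 0.05 m and height (world z) of rack below 0.012 m and angle between rack's own z axis and vertical below 0.1 rad and angle between each of cyl1, cyl2, cyl3's own z axis and vertical below 0.12 rad and x of cyl1_foot in the frame of platform between -0.065 and 0.065 m and y of cyl1_foot in the frame of platform between -0.108 and 0.108 m and z of cyl1_foot in the frame of platform between -0.012 and 0.012 m and x of cyl2_foot in the frame of platform between -0.065 and 0.065 m and y of cyl2_foot in the frame of platform between -0.108 and 0.108 m and z of cyl2_foot in the frame of platform between -0.012 and 0.012 m and x of cyl3_foot in the frame of platform between -0.065 and 0.065 m and y of cyl3_foot in the frame of platform between -0.108 and 0.108 m and z of cyl3_foot in the frame of platform between -0.012 and 0.012 m and linear speed of each of cyl1, cyl2, cyl3, rack below 0.03 m/s); the robot touches nothing.
It fails at once if a cylinder is lifted clear (foot centre more than 60 mm up, or 65 mm above the platform when over it) in the fingers while tilted over 0.6 rad ((angle between cyl1's own z axis and vertical above 0.6 rad and contact force between the fingers and cyl1 above 1 N and height (world z) of cyl1_foot above 0.06 m and (x of cyl1_foot in the frame of platform above 0.1 m or x of cyl1_foot in the frame of platform below -0.1 m or y of cyl1_foot in the frame of platform above 0.14 m or y of cyl1_foot in the frame of platform below -0.14 m or height (world z) of cyl1_foot above 0.13 m)) or (angle between cyl2's own z axis and vertical above 0.6 rad and contact force between the fingers and cyl2 above 1 N and height (world z) of cyl2_foot above 0.06 m and (x of cyl2_foot in the frame of platform above 0.1 m or x of cyl2_foot in the frame of platform below -0.1 m or y of cyl2_foot in the frame of platform above 0.14 m or y of cyl2_foot in the frame of platform below -0.14 m or height (world z) of cyl2_foot above 0.13 m)) or (angle between cyl3's own z axis and vertical above 0.6 rad and contact force between the fingers and cyl3 above 1 N and height (world z) of cyl3_foot above 0.06 m and (x of cyl3_foot in the frame of platform above 0.1 m or x of cyl3_foot in the frame of platform below -0.1 m or y of cyl3_foot in the frame of platform above 0.14 m or y of cyl3_foot in the frame of platform below -0.14 m or height (world z) of cyl3_foot above 0.13 m))).
It fails at once if tip_box is moved more than 40 mm (distance of tip_box from where it was at the start of the episode above 0.04 m).
It fails at once if tub is moved more than 40 mm (distance of tub from where it was at the start of the episode above 0.04 m).
Of cyl1, cyl2, cyl3 only 2 to 3 are there at a start; the rules pass over those that are not, and their reading is None.
At some moment in a run one of rack may be knocked a few centimetres aside while the robot is not near it.
Once in a run the grip may slacken for a moment while it holds something.
It also fails if it takes over 210 s, if anything falls off the work surface, if the arm or the gripper's body presses on something with over 40 N, if the wrist force passes 120 N, or if a joint passes its speed limit or range.

ROBOT

A 7-joint arm with a two-finger parallel gripper is mounted at the origin on the work surface. World frame = base frame: x ahead of the robot, y to its left, z up, the work surface at z = 0. Lengths are in m, angles in rad, forces in N, time in s.
With the tool pointing down it reaches from about 0.35 to 0.9 m from the base axis. Payload 19.9 kg.
Tool frame: the origin (TCP) lies midway between the tips of the shut fingers; the grasp point (between the pads) lies bot.grasp_offset behind it (bot.grasp_offset is the distance from the TCP to the grasp point, in m); z points along the fingers, y is the line along which they close (so a half turn about z gives the same grasp; the last joint's range is limited). The gripper opens to 94 mm and grips with 3 to 60 N. Pads are 16 mm wide; open, the fingers measure 119 mm over their backs; the gripper's body (75 mm by 177 mm) begins 78 mm behind the grasp point.
Start: joints at [-1.278, 0.417, -0.01, 1.614, 0.005, 1.111, -0.053], TCP at [0.205, 0.59, 0.205] pointing down, gripper open.
Joint ranges: [-2.81, 2.81], [-0.39, 2.02], [-1.27, 1.25], [0.06, 2.57], [-1.19, 4.33], [0.19, 2], [-2.82, 2.82]. Speed limits (rad/s): [1.89, 1.89, 2.39, 2.39, 3.01, 3.01, 3.01].

INTERFACE

Orientations are given as [roll, pitch, yaw] about the fixed x, y, z axes, in that order (R = Rz(yaw) Ry(pitch) Rx(roll)).
In Python, from workcell import bot gives the robot as it stands.
- The arm moves only by the shell command python3 -m jog 'ROWS' [FORCE]. ROWS is JSON, a list of rows, each an object of numbers: "gripper": the closure, from 0 (fully open) to 1 (shut); "tx", "ty", "tz": the shift along the tool's x, y, z in units of 30 mm (1.0 is 30 mm); "rx", "ry", "rz": the turn, a rotation vector about the tool's x, y, z in units of 6 degrees (1.0 is 6 degrees). A call has 1 to 20 rows; each row shifts and turns the commanded pose from where the row before left it, along the tool's axes as they then stand; what a row does not reach is not made up. A row lasts 1/10 s, in which the tool goes at most 50 mm and 8.59 degrees, less where a joint would pass 70% of its speed; a pose out of reach is approached as far as the arm can. A call is refused whole if a number of a shift passes 1 or a number of a turn 1, either way. A call with a gripper value outside its range is refused whole. The fingers move at their own pace and stop on an object; FORCE is the grip in N (left out, the last holds). Time passes only in rows, so rows that do not move let the fingers close. It gives the time, the measured TCP pose, the force, the opening and the grip force at its end, in the units of the state.
- bot.observe(): the state, without advancing time (a new reading comes with each control period).
- bot.snapshot(name): name is "scene" or "top"; returns a dict with "img" (400x640x3 uint8, red, green, blue), "mtx" (3x3 intrinsics, pixels), "dist" ([k1, k2, p1, p2, k3] as OpenCV has them; the pictures are not rectified), "position" and "attitude" of the camera in the world. Camera axes: x right, y down, z forward; pixel columns grow to the right and rows downward; lengths in m; the calibration is good to about 2 mm. A picture is of the moment at which its call begins. There is no depth.
- bot.job_done(): hands the job in; it is judged then, once.
The state is a dict: "t": time; "joints": joint angles; "qvel": joint speeds; "tau": joint torques, N m; "ee_pos": TCP position; "tcp_rot": TCP orientation; "wrist_force": force on the tool from outside, world axes, zero at the start; "ft_torque": the same for the moment, N m; "opening": finger opening in m; "grasp_force": force on a finger pad.
Only numpy, scipy, OpenCV 4.12 (cv2) and the standard library are available. Lean on these libraries where they do the work, as an engineer would, in place of code of your own. Each camera call takes 0.05 s, during which the arm holds its last target. There are 200 camera calls.

## Working session

There is one attempt and no reset: what is moved stays moved. The work goes in short steps, Python scripts to look and compute and a shell command to move; the robot and the scene stay as the last step left them, time stands still between calls to the robot, and variables do not carry over. Pictures are saved under pics/ and viewed, at most 14 in all, crops included, and the job is handed in when it is done.

```bash
ls; mkdir -p pics
python3 - <<'E'
from workcell import bot
import cv2
o=bot.observe(); print({k:o[k] for k in o}); print(bot.grasp_offset)
for n in("scene","top"):
    s=bot.snapshot(n); cv2.imwrite(f"pics/{n}0.png",s["img"][:,:,::-1]); print(n,s["mtx"],s["dist"],s["position"],s["attitude"])
E
```

```text
pics
{'t': 0.0, 'joints': array([-1.2774703 ,  0.41797891, -0.01030324,  1.6141707 ,  0.00470101,
        1.11070265, -0.05300789]), 'qvel': array([ 3.74138605e-04,  2.23185976e-05,  3.56759567e-05, -5.52248132e-04,
       -2.57566033e-03,  1.47847982e-04, -8.18252825e-04]), 'tau': array([-1.54330079e-03, -8.51253462e+01,  6.37821592e-01, -4.25995982e+01,
       -4.89370537e-02,  1.85300410e-02,  1.94159174e-04]), 'ee_pos': array([0.20526574, 0.58992909, 0.20482367]), 'tcp_rot': array([-3.14036028e+00,  9.28246874e-05,  2.80676769e+00]), 'wrist_force': array([ 0.30245114,  0.17497064, -0.445031  ]), 'ft_torque': array([ 0.00884588, -0.00406417,  0.02268842]), 'grasp_force': 0.0, 'opening': 0.09394530578747709}
0.0188
scene [[417.42449351   0.         321.67766608]
 [  0.         417.42449351 195.62663947]
 [  0.           0.           1.        ]] [-0.09205711  0.          0.          0.          0.        ] [1.1885862  0.49946179 1.14489679] [-2.45799725e+00 -8.83791820e-04  2.29944897e+00]
top [[415.27348655   0.         321.86977906]
 [  0.         415.27348655 199.18663   ]
 [  0.           0.           1.        ]] [-0.02895818  0.          0.          0.          0.        ] [ 0.34688298 -0.0712834   1.47066671] [-3.0049594  -0.00558005 -1.54705687]
```

View pics/scene0.png

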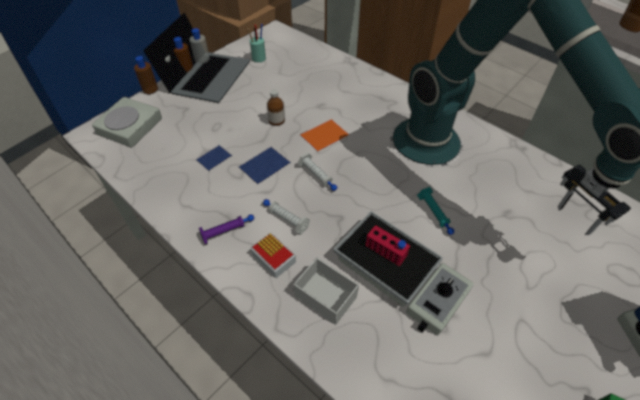

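View pics/top0.png

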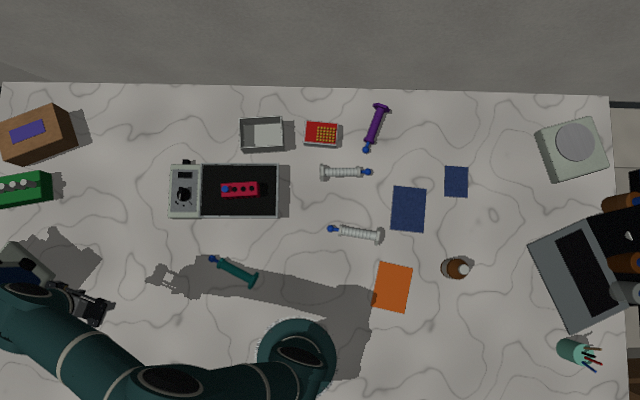

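Look-alikes, by pixel in the top view:
- **Mat:** large blue (408,208), small blue (456,181), orange (393,287). I choose the large blue.
- **Cylinders:** white (345,172) and white (356,233), purple (376,127), turquoise (233,270). I choose the two white ones.
- **Rack:** red rack (240,189) or red tip box (322,132). I choose the rack on the platform.

The next step is one close crop to check these.

```bash
cat > h.py <<'E'
from workcell import bot
import numpy as np, cv2
from scipy.spatial.transform import Rotation as R
def snap(n): 
    s=bot.snapshot(n); s["R"]=R.from_euler("xyz",s["attitude"]).as_matrix(); s["hsv"]=cv2.cvtColor(s["img"],cv2.COLOR_RGB2HSV); return s
def ray(s,px):
    p=cv2.undistortPoints(np.array(px,float).reshape(-1,1,2),s["mtx"],s["dist"]).reshape(-1,2)
    d=np.c_[p,np.ones(len(p))]@s["R"].T; return d/np.linalg.norm(d,axis=1)[:,None]
def plane(s,px,z):
    d=ray(s,px); return s["position"]+d*((z-s["position"][2])/d[:,2])[:,None]
def tri(a,pa,b,pb):
    d1=ray(a,[pa])[0]; d2=ray(b,[pb])[0]; o1=np.array(a["position"]); o2=np.array(b["position"])
    t=np.linalg.lstsq(np.c_[d1,-d2],o2-o1,rcond=None)[0]; p=o1+d1*t[0]; q=o2+d2*t[1]
    return (p+q)/2, np.linalg.norm(p-q)
def proj(s,P):
    Rw=s["R"].T; r=cv2.Rodrigues(Rw)[0]; return cv2.projectPoints(np.array(P,float).reshape(-1,3),r,-Rw@s["position"],s["mtx"],s["dist"])[0].reshape(-1,2)
def blobs(s,lo,hi,amin=8,box=None):
    m=cv2.inRange(s["hsv"],np.array(lo),np.array(hi))
    if box: k=np.zeros_like(m); x0,y0,x1,y1=box; k[y0:y1,x0:x1]=1; m*=k
    n,l,st,c=cv2.connectedComponentsWithStats(m)
    return [(c[i].round(1),int(st[i,4]),st[i,:4],l==i) for i in range(1,n) if st[i,4]>=amin]
E
python3 - <<'E'
from h import *
a=snap("top");b=snap("scene")
for s,n in((a,"top"),(b,"scene")):
    print(n,"blue",[(c.tolist(),A,bb.tolist()) for c,A,bb,_ in blobs(s,(100,110,40),(125,255,255)) if A<3000])
    print(n,"red",[(c.tolist(),A,bb.tolist()) for c,A,bb,_ in blobs(s,(165,120,60),(180,255,255),30)])
A=cv2.resize(a["img"][140:260,150:440],None,fx=2.75,fy=2.75,interpolation=cv2.INTER_CUBIC)
B=cv2.resize(b["img"][145:335,260:480],None,fx=1.4,fy=1.4,interpolation=cv2.INTER_CUBIC)
C=np.zeros((A.shape[0]+B.shape[0],798,3),np.uint8);C[:A.shape[0],:A.shape[1]]=A;C[A.shape[0]:,:B.shape[1]]=B
D=cv2.resize(a["img"][155:225,160:220],None,fx=3.8,fy=3.8,interpolation=cv2.INTER_CUBIC);C[A.shape[0]:,400:400+D.shape[1]]=D[:B.shape[0]]
cv2.imwrite("pics/c1.png",C[:,:,::-1])
E
```

```text
top blue [([26.7, 130.9], 452, [9, 119, 36, 25]), ([366.0, 147.4], 51, [363, 141, 7, 12]), ([455.5, 181.0], 659, [445, 166, 23, 31]), ([366.1, 171.3], 46, [361, 169, 10, 6]), ([224.8, 188.6], 35, [222, 186, 7, 6]), ([408.2, 208.7], 1403, [391, 186, 35, 46]), ([635.8, 200.8], 53, [632, 197, 8, 8]), ([331.8, 228.4], 52, [327, 225, 12, 7]), ([212.8, 258.8], 50, [209, 255, 10, 8]), ([638.2, 262.0], 21, [637, 258, 3, 9]), ([588.1, 366.1], 33, [582, 361, 15, 12])]
top red [([240.1, 188.8], 424, [220, 181, 38, 16])]
scene blue [([195.3, 32.8], 75, [191, 28, 9, 11]), ([177.8, 41.4], 92, [173, 36, 10, 12]), ([155.8, 74.9], 42, [152, 67, 8, 15]), ([213.4, 157.4], 322, [199, 147, 30, 22]), ([264.0, 164.8], 772, [241, 149, 47, 33]), ([332.2, 186.2], 36, [328, 182, 9, 9]), ([266.1, 202.5], 27, [264, 200, 6, 6]), ([248.4, 218.3], 42, [243, 215, 11, 7]), ([449.0, 228.9], 48, [445, 223, 9, 11]), ([401.6, 243.3], 49, [398, 239, 8, 9])]
scene red [([387.5, 243.0], 679, [367, 225, 43, 41])]
```

View pics/c1.png

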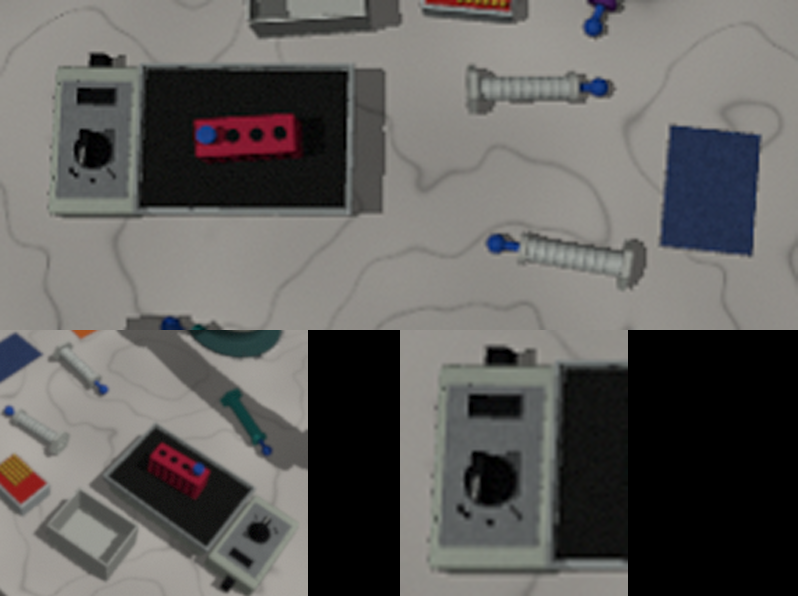

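The crop confirms two white cylinders:
- **Cylinder A:** ball at top (366,171), foot at (322,172).
- **Cylinder B:** ball at (332,228), foot at (380,235).

It also shows the red rack with its blue cap at the dial end, and the large blue mat. The dial pointer is at the middle mark, with the line mark to the right in the top view.

```bash
cat > m.py <<'E'
from h import *
np.set_printoptions(precision=4,suppress=True)
a=snap("top");b=snap("scene")
for n,pa,pb in(("ballA",(366.1,171.3),(266.1,202.5)),("ballB",(331.8,228.4),(332.2,186.2)),("cap",(224.8,188.6),(401.6,243.3)),("mat",(408.2,208.7),(264,164.8))): print(n,*tri(a,pa,b,pb))
# mat
for s in(a,b):
    m=max([x for x in blobs(s,(100,110,40),(125,255,255)) if 600<x[1]<3000 and x[0][1]>150],key=lambda x:x[1])[3]
    ct=max(cv2.findContours(m.astype(np.uint8),0,2)[0],key=len)[:,0]
    w=plane(s,ct,0.003)[:,:2].astype(np.float32); print("mat",cv2.minAreaRect(w))
# platform black
for s,bx,z in((a,(195,155,285,225),0.065),(b,(325,205,450,310),0.065)):
    m=cv2.inRange(s["hsv"],(0,0,0),(180,255,75)); k=np.zeros_like(m); k[bx[1]:bx[3],bx[0]:bx[2]]=1; m*=k
    m=cv2.morphologyEx(m,cv2.MORPH_OPEN,np.ones((3,3)))
    m=max([x for x in [ (l) for l in cv2.findContours(m,0,2)[0]]],key=cv2.contourArea)[:,0]
    w=plane(s,m,z)[:,:2].astype(np.float32); print("plat",cv2.minAreaRect(w), cv2.boxPoints(cv2.minAreaRect(w)).tolist())
    # rack
    r=[x for x in blobs(s,(165,120,60),(180,255,255),300)][0][3]; ct=max(cv2.findContours(r.astype(np.uint8),0,2)[0],key=len)[:,0]
    w=plane(s,ct,0.123)[:,:2].astype(np.float32); print("rack",cv2.minAreaRect(w))
# cyl whites
for s,bxs in((a,((315,160,363,185),(335,222,390,247))),(b,((266,198,312,236),(293,150,330,186)))):
  for x0,y0,x1,y1 in bxs:
    m=((s["hsv"][y0:y1,x0:x1,1]<45)&(s["hsv"][y0:y1,x0:x1,2]>0)); sub=s["img"][y0:y1,x0:x1].astype(int)
    print(x0,y0,np.median(sub.reshape(-1,3),0),sub.reshape(-1,3).max(0))
print("dialtop", plane(a,[(183.5,195)],0.09), plane(a,[(182,205)],.085))
E
python3 m.py
```

```text
ballA [ 0.6523 -0.2316  0.018 ] 0.0038890556161324486
ballB [ 0.4448 -0.1123  0.0167] 0.0009653409588957098
cap [0.5567 0.2417 0.1405] 0.0006968140263079527
mat [ 0.5232 -0.3849 -0.0031] 0.000957581462929737
mat ((0.5228506326675415, -0.3832859992980957), (0.1157042533159256, 0.155571848154068), 85.31011962890625)
mat ((0.5249977707862854, -0.38189810514450073), (0.10405860841274261, 0.1462291032075882), 85.67636108398438)
plat ((0.567451000213623, 0.21379849314689636), (0.17720317840576172, 0.258658230304718), 1.3716434240341187) [[0.4757789969444275, 0.34096965193748474], [0.4819706082344055, 0.08238554745912552], [0.6591230034828186, 0.08662733435630798], [0.6529313921928406, 0.3452114462852478]]
rack ((0.5603423118591309, 0.20011025667190552), (0.047399140894412994, 0.12159951031208038), 4.805365562438965)
plat ((0.5663573145866394, 0.21239197254180908), (0.1780436784029007, 0.2555850148200989), 1.1478105783462524) [[0.4747934341430664, 0.3383755683898926], [0.47991323471069336, 0.08284185081720352], [0.6579211950302124, 0.08640837669372559], [0.6528013944625854, 0.34194210171699524]]
rack ((0.5750089883804321, 0.20627941191196442), (0.07578910142183304, 0.13189461827278137), 3.8518893718719482)
315 160 [143. 142. 137.] [157 156 151]
335 222 [141. 140. 135.] [159 163 158]
266 198 [153. 150. 145.] [173 169 164]
293 150 [153.  152.  146.5] [165 162 157]
dialtop [[0.5397 0.3914 0.09  ]] [[0.5062 0.3958 0.085 ]]
```

```bash
cat > plan.py <<'E'
import sys
from h import *
# plan.py x y z yaw_deg : shift in units after yaw turn (tool down)
def plan(x,y,z,yaw):
    o=bot.observe(); r=o["tcp_rot"]; dy=(yaw-np.degrees(r[2])+90)%180-90
    Rn=R.from_euler("xyz",[np.pi,0,r[2]+np.radians(dy)]).as_matrix(); d=Rn.T@(np.array([x,y,z])-o["ee_pos"])/0.03
    print("rz total %.2f (alt %.2f)"%(-dy/6,-(dy-np.sign(dy)*180)/6),"then t",d.round(2),"tilt",np.degrees(r[:2]).round(1),"t",round(o["t"],1),"j7",o["joints"][6].round(2))
if __name__=="__main__": plan(*map(float,sys.argv[1:]))
E
python3 - <<'E'
from h import *
np.set_printoptions(precision=4,suppress=True)
a=snap("top");b=snap("scene")
for s,bx in((a,(172,183,198,205)),(b,(432,276,462,302))):
    for c,A,bb,_ in blobs(s,(0,0,0),(180,255,50),25,bx): print(c,A,bb)
for z in(.058,.075,.092): print(proj(a,[.5477,.4055,z]),proj(b,[.5477,.4055,z]))
print(proj(a,[[.5237,.4055,.058],[.5717,.4055,.058],[.5477,.4295,.058],[.5477,.3815,.058]]))
E
python3 plan.py .548 .4055 .14 181.2
```

```text
[183.8 193.6] 153 [177 187  14  14]
[444.3 289.2] 189 [436 282  17  15]
[[182.5919 193.9478]] [[445.4001 288.6574]]
[[180.9661 193.2054]] [[446.8082 285.935 ]]
[[179.3014 192.4451]] [[448.2471 283.1493]]
[[182.1085 200.852 ]
 [183.0754 187.0751]
 [175.6704 193.7802]
 [189.5199 194.1155]]
rz total -3.40 (alt 26.60) then t [-11.29  -6.4    2.18] tilt [-180.    0.] t 0.4 j7 -0.05
```

```bash
python3 -m jog '[{"rz":-1,"gripper":0.4},{"rz":-1},{"rz":-1},{"rz":-0.4},{"tx":-1,"ty":-0.6},{"tx":-1,"ty":-0.6},{"tx":-1,"ty":-0.6},{"tx":-1,"ty":-0.6},{"tx":-1,"ty":-0.6},{"tx":-1,"ty":-0.6},{"tx":-1,"ty":-0.6},{"tx":-1,"ty":-0.6},{"tx":-1,"ty":-0.6},{"tx":-1,"ty":-0.6},{"tx":-1,"ty":-0.3},{"tx":-0.3,"tz":0.7},{"tz":0.7},{},{}]' 20; python3 plan.py .5475 .403 .065 181.2
```

```text
rz total -3.40 (alt 26.60) then t [-11.27  -6.48   4.68] tilt [-180.    0.] t 0.4 j7 -0.05schema error: expected keys gripper, tx, ty, tz, rx, ry, rz
```

```bash
python3 -m jog '[{"gripper":0.4,"tx":0,"ty":0,"tz":0,"rx":0,"ry":0,"rz":-1},{"gripper":0.4,"tx":0,"ty":0,"tz":0,"rx":0,"ry":0,"rz":-1},{"gripper":0.4,"tx":0,"ty":0,"tz":0,"rx":0,"ry":0,"rz":-1},{"gripper":0.4,"tx":0,"ty":0,"tz":0,"rx":0,"ry":0,"rz":-0.4},{"gripper":0.4,"tx":-1,"ty":-0.6,"tz":0,"rx":0,"ry":0,"rz":0},{"gripper":0.4,"tx":-1,"ty":-0.6,"tz":0,"rx":0,"ry":0,"rz":0},{"gripper":0.4,"tx":-1,"ty":-0.6,"tz":0,"rx":0,"ry":0,"rz":0},{"gripper":0.4,"tx":-1,"ty":-0.6,"tz":0,"rx":0,"ry":0,"rz":0},{"gripper":0.4,"tx":-1,"ty":-0.6,"tz":0,"rx":0,"ry":0,"rz":0},{"gripper":0.4,"tx":-1,"ty":-0.6,"tz":0,"rx":0,"ry":0,"rz":0},{"gripper":0.4,"tx":-1,"ty":-0.6,"tz":0,"rx":0,"ry":0,"rz":0},{"gripper":0.4,"tx":-1,"ty":-0.6,"tz":0,"rx":0,"ry":0,"rz":0},{"gripper":0.4,"tx":-1,"ty":-0.6,"tz":0,"rx":0,"ry":0,"rz":0},{"gripper":0.4,"tx":-1,"ty":-0.6,"tz":0,"rx":0,"ry":0,"rz":0},{"gripper":0.4,"tx":-1,"ty":-0.4,"tz":0,"rx":0,"ry":0,"rz":0},{"gripper":0.4,"tx":-0.3,"ty":0,"tz":1,"rx":0,"ry":0,"rz":0},{"gripper":0.4,"tx":0,"ty":0,"tz":1,"rx":0,"ry":0,"rz":0},{"gripper":0.4,"tx":0,"ty":0,"tz":0,"rx":0,"ry":0,"rz":0},{"gripper":0.4,"tx":0,"ty":0,"tz":0,"rx":0,"ry":0,"rz":0}]' 20; python3 plan.py .5475 .403 .065 181.2
```

```text
t: 2.3
ee_pos: [0.5482, 0.4057, 0.146]
tcp_rot: [-3.141, -0.0, -3.12]
wrist_force: [-0.6, -0.4, 0.4]
opening: 0.0566
grasp_force: 0.0
rz total 0.01 (alt -29.99) then t [ 0.03 -0.09  2.7 ] tilt [-180.   -0.] t 2.3 j7 0.93
```

```bash
python3 -m jog '[{"gripper":0.4,"tx":0,"ty":-0.1,"tz":1,"rx":0,"ry":0,"rz":0},{"gripper":0.4,"tx":0,"ty":0,"tz":1,"rx":0,"ry":0,"rz":0},{"gripper":0.4,"tx":0,"ty":0,"tz":0.7,"rx":0,"ry":0,"rz":0},{"gripper":0.4,"tx":0,"ty":0,"tz":0,"rx":0,"ry":0,"rz":0},{"gripper":1,"tx":0,"ty":0,"tz":0,"rx":0,"ry":0,"rz":0},{"gripper":1,"tx":0,"ty":0,"tz":0,"rx":0,"ry":0,"rz":0},{"gripper":1,"tx":0,"ty":0,"tz":0,"rx":0,"ry":0,"rz":0},{"gripper":1,"tx":0,"ty":0,"tz":0,"rx":0,"ry":0,"rz":0},{"gripper":1,"tx":0,"ty":0,"tz":0,"rx":0,"ry":0,"rz":0},{"gripper":1,"tx":0,"ty":0,"tz":0,"rx":0,"ry":0,"rz":0},{"gripper":1,"tx":0,"ty":0,"tz":0,"rx":0,"ry":0,"rz":0}]' 15
```

```text
t: 3.4
ee_pos: [0.5483, 0.4051, 0.0651]
tcp_rot: [3.138, 0.001, -3.119]
wrist_force: [1.6, 11.3, -2.4]
opening: 0.014
grasp_force: 15.0
```

```bash
python3 -m jog '[{"gripper":1,"tx":0,"ty":0,"tz":0,"rx":0,"ry":0,"rz":-1},{"gripper":1,"tx":0,"ty":0,"tz":0,"rx":0,"ry":0,"rz":-1},{"gripper":1,"tx":0,"ty":0,"tz":0,"rx":0,"ry":0,"rz":-1},{"gripper":1,"tx":0,"ty":0,"tz":0,"rx":0,"ry":0,"rz":-1},{"gripper":1,"tx":0,"ty":0,"tz":0,"rx":0,"ry":0,"rz":-1},{"gripper":1,"tx":0,"ty":0,"tz":0,"rx":0,"ry":0,"rz":-1},{"gripper":1,"tx":0,"ty":0,"tz":0,"rx":0,"ry":0,"rz":-0.9},{"gripper":1,"tx":0,"ty":0,"tz":0,"rx":0,"ry":0,"rz":0},{"gripper":1,"tx":0,"ty":0,"tz":0,"rx":0,"ry":0,"rz":0}]'
```

```text
t: 4.3
ee_pos: [0.5484, 0.4047, 0.0651]
tcp_rot: [3.14, 0.003, -2.397]
wrist_force: [1.8, 10.4, -1.0]
opening: 0.0142
grasp_force: 15.0
```

```bash
python3 -m jog '[{"gripper":0,"tx":0,"ty":0,"tz":0,"rx":0,"ry":0,"rz":0},{"gripper":0,"tx":0,"ty":0,"tz":0,"rx":0,"ry":0,"rz":0},{"gripper":0,"tx":0,"ty":0,"tz":0,"rx":0,"ry":0,"rz":0},{"gripper":0,"tx":0,"ty":0,"tz":-1,"rx":0,"ry":0,"rz":0},{"gripper":0,"tx":0,"ty":0,"tz":-1,"rx":0,"ry":0,"rz":0},{"gripper":0,"tx":0,"ty":0,"tz":-1,"rx":0,"ry":0,"rz":0},{"gripper":0,"tx":0,"ty":0,"tz":-1,"rx":0,"ry":0,"rz":0},{"gripper":0,"tx":0,"ty":0,"tz":-1,"rx":0,"ry":0,"rz":0},{"gripper":0,"tx":0,"ty":0,"tz":-1,"rx":0,"ry":0,"rz":0},{"gripper":0,"tx":0,"ty":0,"tz":0,"rx":0,"ry":0,"rz":0},{"gripper":0,"tx":0,"ty":0,"tz":0,"rx":0,"ry":0,"rz":0}]'
python3 - <<'E'
from h import *
np.set_printoptions(precision=4,suppress=True)
a=snap("top")
r=[x for x in blobs(a,(165,120,60),(180,255,255),200)]
print([(x[0],x[1]) for x in r])
ct=max(cv2.findContours(r[0][3].astype(np.uint8),0,2)[0],key=len)[:,0]
print("rack",cv2.minAreaRect(plane(a,ct,0.123)[:,:2].astype(np.float32)))
D=cv2.resize(a["img"][150:230,150:290],None,fx=5,fy=5,interpolation=cv2.INTER_CUBIC);cv2.imwrite("pics/d1.png",D[:,:,::-1])
E
python3 plan.py .560 .200 .22 94.8
```

```text
t: 5.4
ee_pos: [0.5485, 0.4024, 0.2446]
tcp_rot: [-3.141, 0.001, -2.398]
wrist_force: [-1.6, 0.7, -0.9]
opening: 0.0935
grasp_force: 0.0
[(array([240.2, 189.3]), 376)]
rack ((0.5591745376586914, 0.19872184097766876), (0.044838376343250275, 0.11954392492771149), 4.807735443115234)
rz total -8.70 (alt 21.30) then t [6.75 0.17 0.79] tilt [-1.8e+02 -1.0e-01] t 5.5 j7 1.58
```

View pics/d1.png

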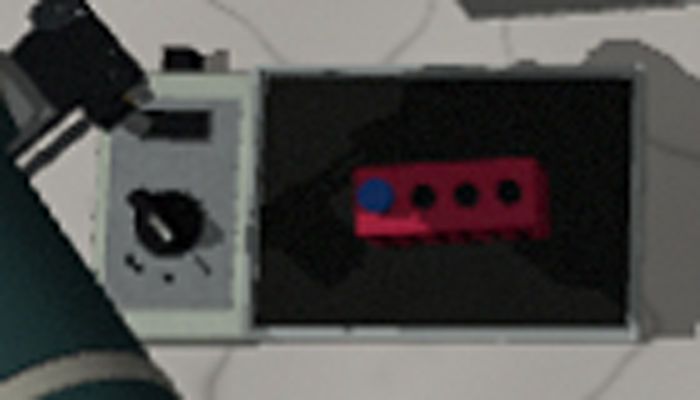

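The dial pointer at (160,230) now aims at the line mark (205,265), so it is off. The rack hasn't moved.

```bash
python3 -m jog '[{"gripper":0,"tx":0,"ty":0,"tz":0,"rx":0,"ry":0,"rz":1},{"gripper":0,"tx":0,"ty":0,"tz":0,"rx":0,"ry":0,"rz":1},{"gripper":0,"tx":0,"ty":0,"tz":0,"rx":0,"ry":0,"rz":1},{"gripper":0,"tx":0,"ty":0,"tz":0,"rx":0,"ry":0,"rz":1},{"gripper":0,"tx":0,"ty":0,"tz":0,"rx":0,"ry":0,"rz":1},{"gripper":0,"tx":0,"ty":0,"tz":0,"rx":0,"ry":0,"rz":1},{"gripper":0,"tx":0,"ty":0,"tz":0,"rx":0,"ry":0,"rz":1},{"gripper":0,"tx":0,"ty":0,"tz":0,"rx":0,"ry":0,"rz":1},{"gripper":0,"tx":0,"ty":0,"tz":0,"rx":0,"ry":0,"rz":1},{"gripper":0,"tx":0,"ty":0,"tz":0,"rx":0,"ry":0,"rz":1},{"gripper":0,"tx":0,"ty":0,"tz":0,"rx":0,"ry":0,"rz":1},{"gripper":0,"tx":0,"ty":0,"tz":0,"rx":0,"ry":0,"rz":1},{"gripper":0,"tx":0,"ty":0,"tz":0,"rx":0,"ry":0,"rz":1},{"gripper":0,"tx":0,"ty":0,"tz":0,"rx":0,"ry":0,"rz":1},{"gripper":0,"tx":0,"ty":0,"tz":0,"rx":0,"ry":0,"rz":1},{"gripper":0,"tx":0,"ty":0,"tz":0,"rx":0,"ry":0,"rz":1},{"gripper":0,"tx":0,"ty":0,"tz":0,"rx":0,"ry":0,"rz":1},{"gripper":0,"tx":0,"ty":0,"tz":0,"rx":0,"ry":0,"rz":1},{"gripper":0,"tx":0,"ty":0,"tz":0,"rx":0,"ry":0,"rz":1},{"gripper":0,"tx":0,"ty":0,"tz":0,"rx":0,"ry":0,"rz":1}]'
python3 -m jog '[{"gripper":0,"tx":0,"ty":0,"tz":0,"rx":0,"ry":0,"rz":1},{"gripper":0,"tx":0,"ty":0,"tz":0,"rx":0,"ry":0,"rz":0.3},{"gripper":0,"tx":-1,"ty":0,"tz":0,"rx":0,"ry":0,"rz":0},{"gripper":0,"tx":-1,"ty":0,"tz":0,"rx":0,"ry":0,"rz":0},{"gripper":0,"tx":-1,"ty":0,"tz":0,"rx":0,"ry":0,"rz":0},{"gripper":0,"tx":-1,"ty":0,"tz":0,"rx":0,"ry":0,"rz":0},{"gripper":0,"tx":-1,"ty":0,"tz":0,"rx":0,"ry":0,"rz":0},{"gripper":0,"tx":-1,"ty":0,"tz":0,"rx":0,"ry":0,"rz":0},{"gripper":0,"tx":-0.7,"ty":-0.1,"tz":0,"rx":0,"ry":0,"rz":0},{"gripper":0,"tx":0,"ty":0,"tz":0,"rx":0,"ry":0,"rz":0},{"gripper":0,"tx":0,"ty":0,"tz":0,"rx":0,"ry":0,"rz":0}]'; python3 plan.py .5595 .1995 .085 94.8
```

```text
t: 7.45
ee_pos: [0.548, 0.4021, 0.2429]
tcp_rot: [-3.14, 0.001, 1.786]
wrist_force: [0.8, 0.1, 0.1]
opening: 0.0945
grasp_force: 0.0
t: 8.55
ee_pos: [0.5621, 0.2021, 0.244]
tcp_rot: [-3.141, 0.0, 1.656]
wrist_force: [0.5, 0.1, 0.0]
opening: 0.0939
grasp_force: 0.0
rz total 0.01 (alt -29.99) then t [-0.08 -0.09  5.3 ] tilt [-180.    0.] t 8.6 j7 -0.2
```

```bash
python3 -m jog '[{"gripper":0,"tx":-0.1,"ty":-0.1,"tz":1,"rx":0,"ry":0,"rz":0},{"gripper":0,"tx":0,"ty":0,"tz":1,"rx":0,"ry":0,"rz":0},{"gripper":0,"tx":0,"ty":0,"tz":1,"rx":0,"ry":0,"rz":0},{"gripper":0,"tx":0,"ty":0,"tz":1,"rx":0,"ry":0,"rz":0},{"gripper":0,"tx":0,"ty":0,"tz":1,"rx":0,"ry":0,"rz":0},{"gripper":0,"tx":0,"ty":0,"tz":0.3,"rx":0,"ry":0,"rz":0},{"gripper":0,"tx":0,"ty":0,"tz":0,"rx":0,"ry":0,"rz":0},{"gripper":1,"tx":0,"ty":0,"tz":0,"rx":0,"ry":0,"rz":0},{"gripper":1,"tx":0,"ty":0,"tz":0,"rx":0,"ry":0,"rz":0},{"gripper":1,"tx":0,"ty":0,"tz":0,"rx":0,"ry":0,"rz":0},{"gripper":1,"tx":0,"ty":0,"tz":0,"rx":0,"ry":0,"rz":0},{"gripper":1,"tx":0,"ty":0,"tz":0,"rx":0,"ry":0,"rz":0},{"gripper":1,"tx":0,"ty":0,"tz":0,"rx":0,"ry":0,"rz":0},{"gripper":1,"tx":0,"ty":0,"tz":0,"rx":0,"ry":0,"rz":0}]' 30
python3 -m jog '[{"gripper":1,"tx":0,"ty":0,"tz":-1,"rx":0,"ry":0,"rz":0},{"gripper":1,"tx":0,"ty":0,"tz":-1,"rx":0,"ry":0,"rz":0},{"gripper":1,"tx":0,"ty":0,"tz":-1,"rx":0,"ry":0,"rz":0},{"gripper":1,"tx":0,"ty":0,"tz":0,"rx":0,"ry":0,"rz":0}]'
python3 plan.py .5237 -.3835 .175 85.5
```

```text
t: 9.95
ee_pos: [0.5598, 0.1987, 0.0857]
tcp_rot: [3.141, -0.0, 1.655]
wrist_force: [0.5, 0.2, 2.3]
opening: 0.0462
grasp_force: 30.0
t: 10.35
ee_pos: [0.5612, 0.1992, 0.179]
tcp_rot: [3.137, -0.002, 1.655]
wrist_force: [0.5, 0.7, -3.0]
opening: 0.0459
grasp_force: 30.0
rz total 1.55 (alt -28.45) then t [-19.46   0.28   0.13] tilt [ 1.797e+02 -1.000e-01] t 10.3 j7 -0.18
```

```bash
python3 -m jog '[{"gripper":1,"tx":0,"ty":0,"tz":0,"rx":0,"ry":0,"rz":0.8},{"gripper":1,"tx":0,"ty":0,"tz":0,"rx":0,"ry":0,"rz":0.7},{"gripper":1,"tx":-0.5,"ty":0,"tz":0,"rx":0,"ry":0,"rz":0},{"gripper":1,"tx":-0.9,"ty":0,"tz":0,"rx":0,"ry":0,"rz":0},{"gripper":1,"tx":-0.9,"ty":0,"tz":0,"rx":0,"ry":0,"rz":0},{"gripper":1,"tx":-0.9,"ty":0,"tz":0,"rx":0,"ry":0,"rz":0},{"gripper":1,"tx":-0.9,"ty":0,"tz":0,"rx":0,"ry":0,"rz":0},{"gripper":1,"tx":-0.9,"ty":0,"tz":0,"rx":0,"ry":0,"rz":0},{"gripper":1,"tx":-0.9,"ty":0,"tz":0,"rx":0,"ry":0,"rz":0},{"gripper":1,"tx":-0.9,"ty":0,"tz":0,"rx":0,"ry":0,"rz":0},{"gripper":1,"tx":-0.9,"ty":0,"tz":0,"rx":0,"ry":0,"rz":0},{"gripper":1,"tx":-0.9,"ty":0,"tz":0,"rx":0,"ry":0,"rz":0},{"gripper":1,"tx":-0.9,"ty":0,"tz":0,"rx":0,"ry":0,"rz":0},{"gripper":1,"tx":-0.9,"ty":0,"tz":0,"rx":0,"ry":0,"rz":0},{"gripper":1,"tx":-0.9,"ty":0,"tz":0,"rx":0,"ry":0,"rz":0},{"gripper":1,"tx":-0.9,"ty":0,"tz":0,"rx":0,"ry":0,"rz":0},{"gripper":1,"tx":-0.9,"ty":0,"tz":0,"rx":0,"ry":0,"rz":0},{"gripper":1,"tx":-0.9,"ty":0,"tz":0,"rx":0,"ry":0,"rz":0},{"gripper":1,"tx":-0.9,"ty":0,"tz":0,"rx":0,"ry":0,"rz":0},{"gripper":1,"tx":-0.9,"ty":0,"tz":0,"rx":0,"ry":0,"rz":0}]'
python3 -m jog '[{"gripper":1,"tx":-0.9,"ty":0,"tz":0,"rx":0,"ry":0,"rz":0},{"gripper":1,"tx":-0.9,"ty":0,"tz":0,"rx":0,"ry":0,"rz":0},{"gripper":1,"tx":-0.9,"ty":0.2,"tz":0,"rx":0,"ry":0,"rz":0},{"gripper":1,"tx":-0.7,"ty":0,"tz":0,"rx":0,"ry":0,"rz":0},{"gripper":1,"tx":-0.3,"ty":0,"tz":0,"rx":0,"ry":0,"rz":0},{"gripper":1,"tx":0,"ty":0,"tz":0,"rx":0,"ry":0,"rz":0},{"gripper":1,"tx":0,"ty":0,"tz":0,"rx":0,"ry":0,"rz":0}]'
python3 plan.py .5237 -.3835 .024 85.5
python3 - <<'E'
from h import *
np.set_printoptions(precision=4,suppress=True)
a=snap("top");b=snap("scene")
C=np.hstack([cv2.resize(s["img"][y:y+100,x:x+100],None,fx=4,fy=4,interpolation=cv2.INTER_CUBIC) for s,x,y in((a,350,150),(b,220,90))])
cv2.imwrite("pics/r1.png",C[:,:,::-1])
E
```

```text
t: 12.35
ee_pos: [0.5237, -0.2757, 0.1749]
tcp_rot: [-3.141, -0.0, 1.499]
wrist_force: [0.3, -0.0, -2.1]
opening: 0.0456
grasp_force: 30.0
t: 13.05
ee_pos: [0.5227, -0.3843, 0.1752]
tcp_rot: [-3.141, -0.001, 1.499]
wrist_force: [-0.1, 0.6, -2.6]
opening: 0.0457
grasp_force: 30.0
rz total 0.06 (alt -29.94) then t [0.03 0.03 5.04] tilt [-180.   -0.] t 13.1 j7 0.75
```

View pics/r1.png

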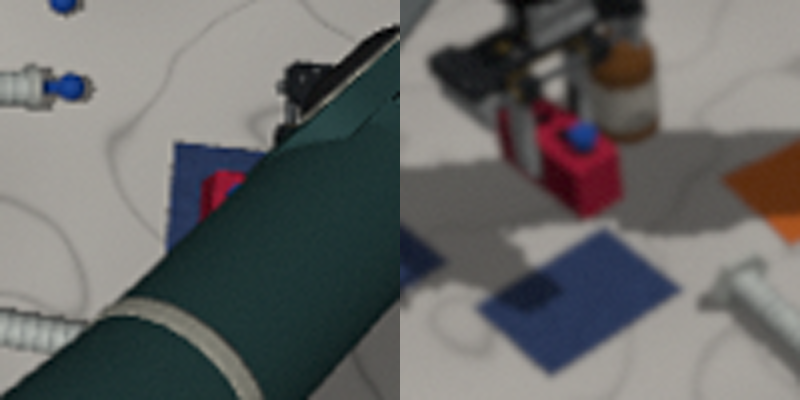

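The rack is held upright over the mat: in the scene crop it sits at (570,170) above the mat at (580,300).

```bash
python3 -m jog '[{"gripper":1,"tx":0,"ty":0,"tz":0.9,"rx":0,"ry":0,"rz":0},{"gripper":1,"tx":0,"ty":0,"tz":0.9,"rx":0,"ry":0,"rz":0},{"gripper":1,"tx":0,"ty":0,"tz":0.9,"rx":0,"ry":0,"rz":0},{"gripper":1,"tx":0,"ty":0,"tz":0.9,"rx":0,"ry":0,"rz":0},{"gripper":1,"tx":0,"ty":0,"tz":0.8,"rx":0,"ry":0,"rz":0},{"gripper":1,"tx":0,"ty":0,"tz":0.4,"rx":0,"ry":0,"rz":0},{"gripper":1,"tx":0,"ty":0,"tz":0.2,"rx":0,"ry":0,"rz":0},{"gripper":1,"tx":0,"ty":0,"tz":0,"rx":0,"ry":0,"rz":0},{"gripper":1,"tx":0,"ty":0,"tz":0,"rx":0,"ry":0,"rz":0}]'
python3 -m jog '[{"gripper":0,"tx":0,"ty":0,"tz":0,"rx":0,"ry":0,"rz":0},{"gripper":0,"tx":0,"ty":0,"tz":0,"rx":0,"ry":0,"rz":0},{"gripper":0,"tx":0,"ty":0,"tz":0,"rx":0,"ry":0,"rz":0},{"gripper":0,"tx":0,"ty":0,"tz":0,"rx":0,"ry":0,"rz":0},{"gripper":0,"tx":0,"ty":0,"tz":-1,"rx":0,"ry":0,"rz":0},{"gripper":0,"tx":0,"ty":0,"tz":-1,"rx":0,"ry":0,"rz":0},{"gripper":0,"tx":0,"ty":0,"tz":-1,"rx":0,"ry":0,"rz":0},{"gripper":0,"tx":0,"ty":0,"tz":-1,"rx":0,"ry":0,"rz":0},{"gripper":0,"tx":0,"ty":0,"tz":-1,"rx":0,"ry":0,"rz":0},{"gripper":0,"tx":0,"ty":0,"tz":-1,"rx":0,"ry":0,"rz":0},{"gripper":0,"tx":1,"ty":0,"tz":0,"rx":0,"ry":0,"rz":0},{"gripper":0,"tx":1,"ty":0,"tz":0,"rx":0,"ry":0,"rz":0},{"gripper":0,"tx":1,"ty":0,"tz":0,"rx":0,"ry":0,"rz":0},{"gripper":0,"tx":1,"ty":0,"tz":0,"rx":0,"ry":0,"rz":0},{"gripper":0,"tx":1,"ty":0,"tz":0,"rx":0,"ry":0,"rz":0},{"gripper":0,"tx":1,"ty":0,"tz":0,"rx":0,"ry":0,"rz":0},{"gripper":0,"tx":1,"ty":0,"tz":0,"rx":0,"ry":0,"rz":0},{"gripper":0,"tx":1,"ty":0,"tz":0,"rx":0,"ry":0,"rz":0},{"gripper":0,"tx":1,"ty":0,"tz":0,"rx":0,"ry":0,"rz":0},{"gripper":0,"tx":0,"ty":0,"tz":0,"rx":0,"ry":0,"rz":0}]'
cat > st.py <<'E'
from h import *
np.set_printoptions(precision=4,suppress=True)
a=snap("top");b=snap("scene")
for s in(a,b):
    r=blobs(s,(165,120,60),(180,255,255),150)
    for x in r:
        ct=max(cv2.findContours(x[3].astype(np.uint8),0,2)[0],key=len)[:,0]
        print("rack",x[0],x[1],cv2.minAreaRect(plane(s,ct,0.061)[:,:2].astype(np.float32)))
    print("blue",[(c.tolist(),A) for c,A,bb,_ in blobs(s,(100,110,40),(125,255,255),15) if A<150])
E
python3 st.py
```

```text
t: 14.05
ee_pos: [0.5234, -0.3854, 0.0266]
tcp_rot: [3.14, 0.001, 1.498]
wrist_force: [-0.8, 0.2, -1.7]
opening: 0.0457
grasp_force: 30.0
t: 16.05
ee_pos: [0.5431, -0.1117, 0.2055]
tcp_rot: [3.142, -0.001, 1.503]
wrist_force: [0.2, -0.8, 0.2]
opening: 0.0942
grasp_force: 0.0
rack [412.7 207.1] 340 ((0.5225070714950562, -0.3832433819770813), (0.11850005388259888, 0.04713701456785202), 85.4395523071289)
blue [([365.9, 147.6], 54), ([635.8, 200.8], 54), ([400.6, 204.8], 28), ([212.8, 258.8], 45), ([638.2, 262.0], 21), ([588.0, 366.0], 32)]
rack [264.6 158.2] 314 ((0.5323448777198792, -0.36025896668434143), (0.15975455939769745, 0.05984305590391159), 78.60223388671875)
blue [([195.3, 32.8], 73), ([177.8, 41.4], 94), ([155.8, 74.8], 41), ([276.6, 157.2], 108), ([332.3, 186.0], 35), ([266.4, 202.3], 32), ([248.5, 218.2], 41), ([448.8, 228.6], 46)]
```

Run:
```python
from h import *
np.set_printoptions(precision=4,suppress=True)
a=snap("top");b=snap("scene")
# white cylinders: bright against bench? print edges along the axis via local contrast
for n,ball,f in(("A",[.6523,-.2316,.018],(320.2,172.7)),("B",[.4448,-.1123,.0167],(383.5,236.4))):
    F=plane(a,[f],.028)[0]; u=np.array(ball[:2])-F[:2]; print(n,"foot",F,"len",np.linalg.norm(u),"ang",np.degrees(np.arctan2(u[1],u[0])))
A=cv2.resize(a["img"][150:250,310:395],None,fx=5,fy=5,interpolation=cv2.INTER_CUBIC)
B=cv2.resize(b["img"][145:245,255:340],None,fx=4,fy=4,interpolation=cv2.INTER_CUBIC)
C=np.zeros((500,770,3),np.uint8);C[:,:425]=A;C[:400,428:768]=B
cv2.imwrite("pics/c2.png",C[:,:,::-1])
```

```text
A foot [ 0.6398 -0.0665  0.028 ] len 0.16560135786470234 ang -85.66979320524909
B foot [ 0.4203 -0.2915  0.028 ] len 0.1808743091289045 ang 82.21774769230163
```

View pics/c2.png

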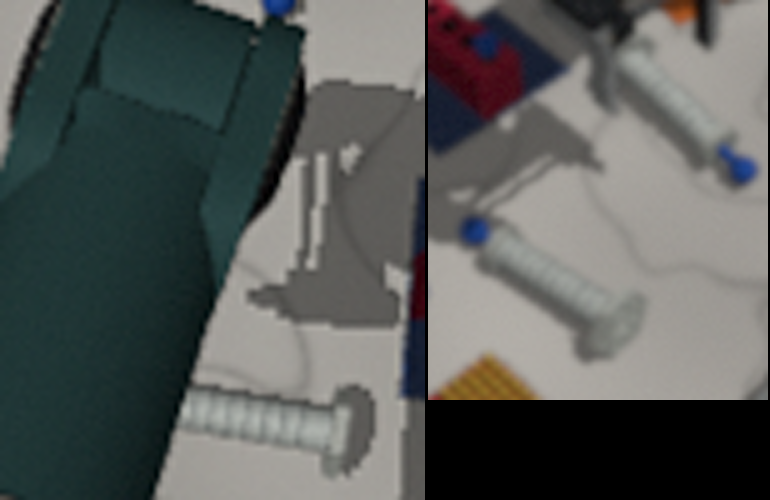

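The crop shows B's foot at (350,430), nearest the rack, with its axis leading left to the ball. The arm hides A in the top view, but it is clear in the scene crop with ball (475,230) and foot (610,330). I measured both axes earlier, and the foot-to-ball lengths of about 0.17 m check out.

```bash
python3 plan.py .6525 -.235 .1 94.3
```

```text
rz total -1.43 (alt 28.57) then t [-4.2   3.36  3.52] tilt [180.   0.] t 16.2 j7 0.24
```

```bash
python3 -m jog '[{"gripper":0.36,"tx":0,"ty":0,"tz":0,"rx":0,"ry":0,"rz":-0.7},{"gripper":0.36,"tx":0,"ty":0,"tz":0,"rx":0,"ry":0,"rz":-0.7},{"gripper":0.36,"tx":-0.9,"ty":0.7,"tz":0,"rx":0,"ry":0,"rz":0},{"gripper":0.36,"tx":-0.9,"ty":0.7,"tz":0,"rx":0,"ry":0,"rz":0},{"gripper":0.36,"tx":-0.9,"ty":0.7,"tz":0,"rx":0,"ry":0,"rz":0},{"gripper":0.36,"tx":-0.9,"ty":0.7,"tz":0,"rx":0,"ry":0,"rz":0},{"gripper":0.36,"tx":-0.6,"ty":0.56,"tz":0.5,"rx":0,"ry":0,"rz":0},{"gripper":0.36,"tx":0,"ty":0,"tz":1,"rx":0,"ry":0,"rz":0},{"gripper":0.36,"tx":0,"ty":0,"tz":1,"rx":0,"ry":0,"rz":0},{"gripper":0.36,"tx":0,"ty":0,"tz":0.5,"rx":0,"ry":0,"rz":0},{"gripper":0.36,"tx":0,"ty":0,"tz":0,"rx":0,"ry":0,"rz":0},{"gripper":0.36,"tx":0,"ty":0,"tz":0,"rx":0,"ry":0,"rz":0}]' 12; python3 plan.py .6525 -.235 .007 94.3; python3 st.py | grep blue
```

```text
t: 17.45
ee_pos: [0.6527, -0.2348, 0.1167]
tcp_rot: [3.141, 0.001, 1.644]
wrist_force: [-0.1, -1.0, 0.4]
opening: 0.0601
grasp_force: 0.0
rz total -0.02 (alt 29.98) then t [-0.01 -0.01  3.66] tilt [180.   0.] t 17.4 j7 0.6
blue [([635.8, 201.0], 56), ([400.6, 204.8], 28), ([212.8, 258.8], 45), ([638.2, 262.0], 21), ([588.0, 366.0], 32)]
blue [([195.3, 32.9], 74), ([177.8, 41.4], 94), ([155.7, 74.6], 42), ([282.1, 161.0], 54), ([261.4, 175.4], 66), ([332.2, 186.0], 34), ([266.2, 202.6], 28), ([248.5, 218.2], 41), ([448.8, 228.5], 45)]
```

```bash
python3 -m jog '[{"gripper":0.36,"tx":0,"ty":0,"tz":1,"rx":0,"ry":0,"rz":0},{"gripper":0.36,"tx":0,"ty":0,"tz":1,"rx":0,"ry":0,"rz":0},{"gripper":0.36,"tx":0,"ty":0,"tz":1,"rx":0,"ry":0,"rz":0},{"gripper":0.36,"tx":0,"ty":0,"tz":0.6,"rx":0,"ry":0,"rz":0},{"gripper":0.36,"tx":0,"ty":0,"tz":0,"rx":0,"ry":0,"rz":0},{"gripper":0.36,"tx":0,"ty":0,"tz":0,"rx":0,"ry":0,"rz":0},{"gripper":1,"tx":0,"ty":0,"tz":0,"rx":0,"ry":0,"rz":0},{"gripper":1,"tx":0,"ty":0,"tz":0,"rx":0,"ry":0,"rz":0},{"gripper":1,"tx":0,"ty":0,"tz":0,"rx":0,"ry":0,"rz":0},{"gripper":1,"tx":0,"ty":0,"tz":0,"rx":0,"ry":0,"rz":0},{"gripper":1,"tx":0,"ty":0,"tz":0,"rx":0,"ry":0,"rz":0},{"gripper":1,"tx":0,"ty":0,"tz":0,"rx":0,"ry":0,"rz":0}]' 12
python3 - <<'E'
import numpy as np
L,o=170,28;r=np.hypot(L,o);f=np.linspace(np.arcsin(18/r),np.arctan2(170,-28),25)
p=np.c_[r*np.cos(f),r*np.sin(f)];print((np.diff(p,axis=0)/30).round(2).tolist())
E
```

```text
t: 18.75
ee_pos: [0.6525, -0.2341, 0.0076]
tcp_rot: [3.141, 0.0, 1.644]
wrist_force: [-0.6, 0.3, 1.7]
opening: 0.0251
grasp_force: 12.0
[[-0.05, 0.39], [-0.08, 0.38], [-0.11, 0.38], [-0.13, 0.37], [-0.16, 0.36], [-0.18, 0.35], [-0.2, 0.33], [-0.22, 0.32], [-0.25, 0.3], [-0.27, 0.29], [-0.28, 0.27], [-0.3, 0.25], [-0.32, 0.23], [-0.33, 0.2], [-0.35, 0.18], [-0.36, 0.16], [-0.37, 0.13], [-0.37, 0.11], [-0.38, 0.08], [-0.39, 0.06], [-0.39, 0.03], [-0.39, 0.0], [-0.39, -0.02], [-0.39, -0.05]]
```

```bash
python3 -m jog '[{"gripper":1,"tx":0.05,"ty":0,"tz":-0.39,"rx":0,"ry":0,"rz":0},{"gripper":1,"tx":0.08,"ty":0,"tz":-0.38,"rx":0,"ry":0,"rz":0},{"gripper":1,"tx":0.11,"ty":0,"tz":-0.38,"rx":0,"ry":0,"rz":0},{"gripper":1,"tx":0.13,"ty":0,"tz":-0.37,"rx":0,"ry":0,"rz":0},{"gripper":1,"tx":0.16,"ty":0,"tz":-0.36,"rx":0,"ry":0,"rz":0},{"gripper":1,"tx":0.18,"ty":0,"tz":-0.35,"rx":0,"ry":0,"rz":0},{"gripper":1,"tx":0.2,"ty":0,"tz":-0.33,"rx":0,"ry":0,"rz":0},{"gripper":1,"tx":0.22,"ty":0,"tz":-0.32,"rx":0,"ry":0,"rz":0},{"gripper":1,"tx":0.25,"ty":0,"tz":-0.3,"rx":0,"ry":0,"rz":0},{"gripper":1,"tx":0.27,"ty":0,"tz":-0.29,"rx":0,"ry":0,"rz":0},{"gripper":1,"tx":0.28,"ty":0,"tz":-0.27,"rx":0,"ry":0,"rz":0},{"gripper":1,"tx":0.3,"ty":0,"tz":-0.25,"rx":0,"ry":0,"rz":0},{"gripper":1,"tx":0.32,"ty":0,"tz":-0.23,"rx":0,"ry":0,"rz":0},{"gripper":1,"tx":0.33,"ty":0,"tz":-0.2,"rx":0,"ry":0,"rz":0},{"gripper":1,"tx":0,"ty":0,"tz":0,"rx":0,"ry":0,"rz":0}]'
python3 - <<'E'
from h import *
b=snap("scene");a=snap("top")
C=np.hstack([cv2.resize(s["img"][y:y+130,x:x+130],None,fx=3,fy=3,interpolation=cv2.INTER_CUBIC) for s,x,y in((a,290,110),(b,240,100))])
cv2.imwrite("pics/a1.png",C[:,:,::-1])
E
```

```text
t: 20.25
ee_pos: [0.6466, -0.1461, 0.141]
tcp_rot: [3.14, -0.0, 1.646]
wrist_force: [0.0, -0.5, -0.3]
opening: 0.0251
grasp_force: 12.0
```

View pics/a1.png

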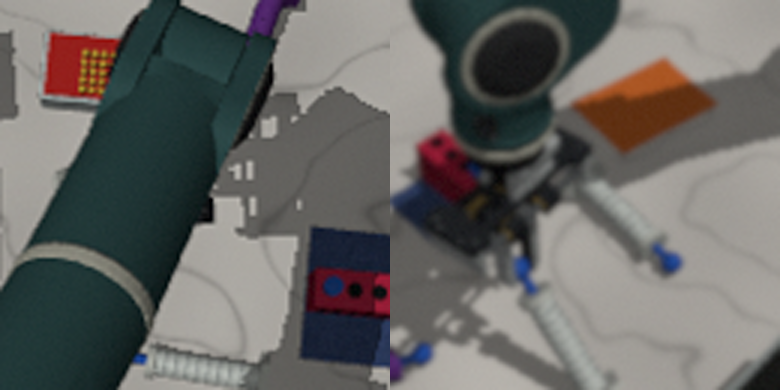

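A's ball is held at scene crop (522,268) with the cylinder tilted up behind it, so the tip-up is working. I'll finish the arc.

```bash
python3 -m jog '[{"gripper":1,"tx":0.35,"ty":0,"tz":-0.18,"rx":0,"ry":0,"rz":0},{"gripper":1,"tx":0.36,"ty":0,"tz":-0.16,"rx":0,"ry":0,"rz":0},{"gripper":1,"tx":0.37,"ty":0,"tz":-0.13,"rx":0,"ry":0,"rz":0},{"gripper":1,"tx":0.37,"ty":0,"tz":-0.11,"rx":0,"ry":0,"rz":0},{"gripper":1,"tx":0.38,"ty":0,"tz":-0.08,"rx":0,"ry":0,"rz":0},{"gripper":1,"tx":0.39,"ty":0,"tz":-0.06,"rx":0,"ry":0,"rz":0},{"gripper":1,"tx":0.39,"ty":0,"tz":-0.03,"rx":0,"ry":0,"rz":0},{"gripper":1,"tx":0.39,"ty":0,"tz":0,"rx":0,"ry":0,"rz":0},{"gripper":1,"tx":0.39,"ty":0,"tz":0.02,"rx":0,"ry":0,"rz":0},{"gripper":1,"tx":0.39,"ty":0,"tz":0.05,"rx":0,"ry":0,"rz":0},{"gripper":1,"tx":0,"ty":0,"tz":0,"rx":0,"ry":0,"rz":0},{"gripper":1,"tx":0,"ty":0,"tz":0,"rx":0,"ry":0,"rz":0}]'
python3 - <<'E'
from h import *
b=snap("scene");a=snap("top")
C=np.hstack([cv2.resize(s["img"][y:y+130,x:x+130],None,fx=3,fy=3,interpolation=cv2.INTER_CUBIC) for s,x,y in((a,290,110),(b,240,130))])
cv2.imwrite("pics/a2.png",C[:,:,::-1])
E
```

```text
t: 21.55
ee_pos: [0.6378, -0.0343, 0.1606]
tcp_rot: [3.141, 0.0, 1.645]
wrist_force: [0.2, -0.8, 2.7]
opening: 0.0246
grasp_force: 12.0
```

View pics/a2.png

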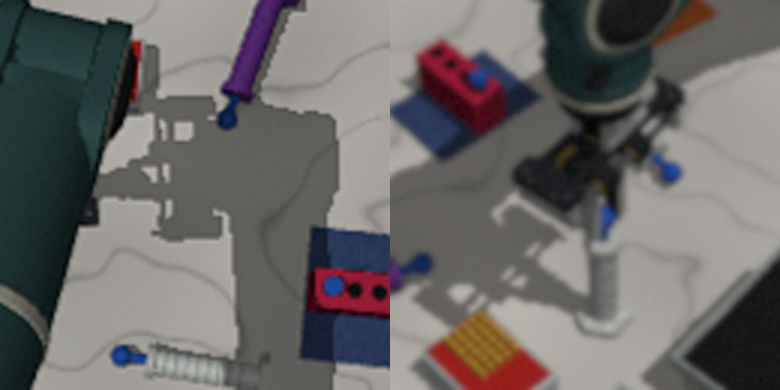

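A stands upright in the fingers: ball at scene crop (605,215), foot at (605,320). I'll release it and go to B.

```bash
python3 -m jog '[{"gripper":0.5,"tx":0,"ty":0,"tz":0,"rx":0,"ry":0,"rz":0},{"gripper":0.5,"tx":0,"ty":0,"tz":0,"rx":0,"ry":0,"rz":0},{"gripper":0.5,"tx":0,"ty":0,"tz":0,"rx":0,"ry":0,"rz":0},{"gripper":0.5,"tx":0,"ty":0,"tz":-0.5,"rx":0,"ry":0,"rz":0},{"gripper":0.5,"tx":0,"ty":0,"tz":-0.8,"rx":0,"ry":0,"rz":0},{"gripper":0.5,"tx":0,"ty":0,"tz":-1,"rx":0,"ry":0,"rz":0},{"gripper":0.5,"tx":0,"ty":0,"tz":0,"rx":0,"ry":0,"rz":0}]'; python3 plan.py .4452 -.109 .22 82;python3 st.py | grep blue
```

```text
t: 22.35
ee_pos: [0.6394, -0.0354, 0.2344]
tcp_rot: [3.136, 0.0, 1.644]
wrist_force: [0.5, 0.6, 0.1]
opening: 0.0468
grasp_force: 0.0
rz total 2.03 (alt -27.97) then t [-3.33 -6.07  0.48] tilt [179.7   0. ] t 22.4 j7 0.26
blue [([366.0, 147.4], 49), ([635.7, 200.9], 55), ([400.9, 204.9], 33), ([331.6, 228.4], 50), ([212.8, 258.8], 45), ([638.2, 262.0], 21), ([588.0, 366.0], 32)]
blue [([195.3, 32.8], 73), ([177.7, 41.3], 93), ([155.7, 74.6], 43), ([275.8, 156.5], 98), ([332.2, 186.0], 34), ([309.5, 203.9], 43), ([248.6, 218.2], 43), ([448.8, 228.5], 46)]
```

```bash
python3 -m jog '[{"gripper":0.36,"tx":0,"ty":0,"tz":0,"rx":0,"ry":0,"rz":1},{"gripper":0.36,"tx":0,"ty":0,"tz":0,"rx":0,"ry":0,"rz":1},{"gripper":0.36,"tx":-0.5,"ty":-0.9,"tz":0,"rx":0,"ry":0,"rz":0},{"gripper":0.36,"tx":-0.5,"ty":-0.9,"tz":0,"rx":0,"ry":0,"rz":0},{"gripper":0.36,"tx":-0.5,"ty":-0.9,"tz":0,"rx":0,"ry":0,"rz":0},{"gripper":0.36,"tx":-0.5,"ty":-0.9,"tz":0,"rx":0,"ry":0,"rz":0},{"gripper":0.36,"tx":-0.5,"ty":-0.9,"tz":0,"rx":0,"ry":0,"rz":0},{"gripper":0.36,"tx":-0.5,"ty":-0.9,"tz":0,"rx":0,"ry":0,"rz":0},{"gripper":0.36,"tx":-0.33,"ty":-0.67,"tz":0,"rx":0,"ry":0,"rz":0},{"gripper":0.36,"tx":0,"ty":0,"tz":1,"rx":0,"ry":0,"rz":0},{"gripper":0.36,"tx":0,"ty":0,"tz":1,"rx":0,"ry":0,"rz":0},{"gripper":0.36,"tx":0,"ty":0,"tz":1,"rx":0,"ry":0,"rz":0},{"gripper":0.36,"tx":0,"ty":0,"tz":1,"rx":0,"ry":0,"rz":0},{"gripper":0.36,"tx":0,"ty":0,"tz":0,"rx":0,"ry":0,"rz":0},{"gripper":0.36,"tx":0,"ty":0,"tz":0,"rx":0,"ry":0,"rz":0}]'; python3 plan.py .4452 -.109 .007 82;python3 - <<'E'
from h import *
a=snap("top");b=snap("scene")
C=np.hstack([cv2.resize(s["img"][y:y+150,x:x+130],None,fx=3,fy=3,interpolation=cv2.INTER_CUBIC) for s,x,y in((a,290,110),(b,240,130))])
cv2.imwrite("pics/b1.png",C[:,:,::-1])
E
```

```text
t: 23.95
ee_pos: [0.4434, -0.1094, 0.1098]
tcp_rot: [-3.14, 0.001, 1.435]
wrist_force: [0.4, -0.2, 0.2]
opening: 0.0604
grasp_force: 0.0
rz total 0.03 (alt -29.97) then t [0.02 0.06 3.43] tilt [-179.9    0. ] t 23.9 j7 0.24
```

View pics/b1.png

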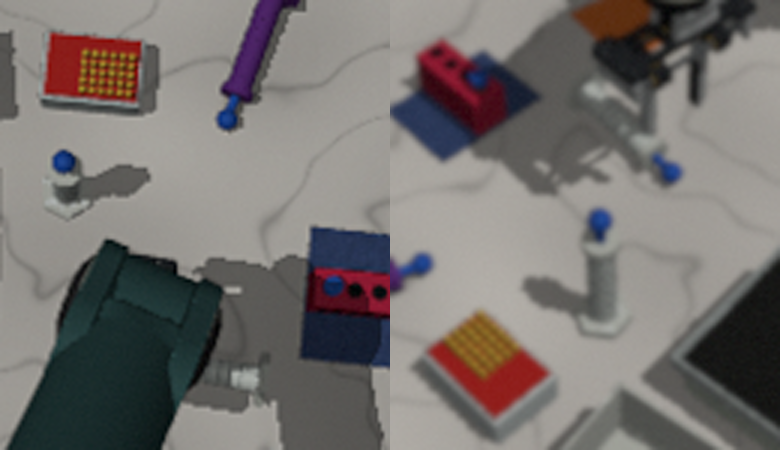

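A stands free with its ball at scene crop (600,220) and foot at (605,320). The gripper hovers over B's ball, seen at (672,172). I'll descend and pinch.

```bash
python3 -m jog '[{"gripper":0.36,"tx":0,"ty":0.06,"tz":1,"rx":0,"ry":0,"rz":0},{"gripper":0.36,"tx":0,"ty":0,"tz":1,"rx":0,"ry":0,"rz":0},{"gripper":0.36,"tx":0,"ty":0,"tz":1,"rx":0,"ry":0,"rz":0},{"gripper":0.36,"tx":0,"ty":0,"tz":0.4,"rx":0,"ry":0,"rz":0},{"gripper":0.36,"tx":0,"ty":0,"tz":0,"rx":0,"ry":0,"rz":0},{"gripper":0.36,"tx":0,"ty":0,"tz":0,"rx":0,"ry":0,"rz":0},{"gripper":1,"tx":0,"ty":0,"tz":0,"rx":0,"ry":0,"rz":0},{"gripper":1,"tx":0,"ty":0,"tz":0,"rx":0,"ry":0,"rz":0},{"gripper":1,"tx":0,"ty":0,"tz":0,"rx":0,"ry":0,"rz":0},{"gripper":1,"tx":0,"ty":0,"tz":0,"rx":0,"ry":0,"rz":0},{"gripper":1,"tx":0,"ty":0,"tz":0,"rx":0,"ry":0,"rz":0},{"gripper":1,"tx":0,"ty":0,"tz":0,"rx":0,"ry":0,"rz":0}]' 12
```

```text
t: 25.25
ee_pos: [0.4456, -0.1094, 0.0076]
tcp_rot: [3.141, 0.0, 1.435]
wrist_force: [-0.2, 0.4, 0.6]
opening: 0.0249
grasp_force: 12.0
```

```bash
python3 -m jog '[{"gripper":1,"tx":-0.05,"ty":0,"tz":-0.39,"rx":0,"ry":0,"rz":0},{"gripper":1,"tx":-0.08,"ty":0,"tz":-0.38,"rx":0,"ry":0,"rz":0},{"gripper":1,"tx":-0.11,"ty":0,"tz":-0.38,"rx":0,"ry":0,"rz":0},{"gripper":1,"tx":-0.13,"ty":0,"tz":-0.37,"rx":0,"ry":0,"rz":0},{"gripper":1,"tx":-0.16,"ty":0,"tz":-0.36,"rx":0,"ry":0,"rz":0},{"gripper":1,"tx":-0.18,"ty":0,"tz":-0.35,"rx":0,"ry":0,"rz":0},{"gripper":1,"tx":-0.2,"ty":0,"tz":-0.33,"rx":0,"ry":0,"rz":0},{"gripper":1,"tx":-0.22,"ty":0,"tz":-0.32,"rx":0,"ry":0,"rz":0},{"gripper":1,"tx":-0.25,"ty":0,"tz":-0.3,"rx":0,"ry":0,"rz":0},{"gripper":1,"tx":-0.27,"ty":0,"tz":-0.29,"rx":0,"ry":0,"rz":0},{"gripper":1,"tx":-0.28,"ty":0,"tz":-0.27,"rx":0,"ry":0,"rz":0},{"gripper":1,"tx":-0.3,"ty":0,"tz":-0.25,"rx":0,"ry":0,"rz":0},{"gripper":1,"tx":-0.32,"ty":0,"tz":-0.23,"rx":0,"ry":0,"rz":0},{"gripper":1,"tx":-0.33,"ty":0,"tz":-0.2,"rx":0,"ry":0,"rz":0},{"gripper":1,"tx":0,"ty":0,"tz":0,"rx":0,"ry":0,"rz":0}]'
python3 -m jog '[{"gripper":1,"tx":-0.35,"ty":0,"tz":-0.18,"rx":0,"ry":0,"rz":0},{"gripper":1,"tx":-0.36,"ty":0,"tz":-0.16,"rx":0,"ry":0,"rz":0},{"gripper":1,"tx":-0.37,"ty":0,"tz":-0.13,"rx":0,"ry":0,"rz":0},{"gripper":1,"tx":-0.37,"ty":0,"tz":-0.11,"rx":0,"ry":0,"rz":0},{"gripper":1,"tx":-0.38,"ty":0,"tz":-0.08,"rx":0,"ry":0,"rz":0},{"gripper":1,"tx":-0.39,"ty":0,"tz":-0.06,"rx":0,"ry":0,"rz":0},{"gripper":1,"tx":-0.39,"ty":0,"tz":-0.03,"rx":0,"ry":0,"rz":0},{"gripper":1,"tx":-0.39,"ty":0,"tz":0,"rx":0,"ry":0,"rz":0},{"gripper":1,"tx":-0.39,"ty":0,"tz":0.02,"rx":0,"ry":0,"rz":0},{"gripper":1,"tx":-0.39,"ty":0,"tz":0.05,"rx":0,"ry":0,"rz":0},{"gripper":1,"tx":0,"ty":0,"tz":0,"rx":0,"ry":0,"rz":0},{"gripper":1,"tx":0,"ty":0,"tz":0,"rx":0,"ry":0,"rz":0}]'
python3 - <<'E'
from h import *
b=snap("scene");a=snap("top")
print(bot.observe()["ee_pos"])
C=np.hstack([cv2.resize(s["img"][y:y+130,x:x+130],None,fx=3,fy=3,interpolation=cv2.INTER_CUBIC) for s,x,y in((a,310,150),(b,240,100))])
cv2.imwrite("pics/b2.png",C[:,:,::-1])
E
```

```text
t: 26.75
ee_pos: [0.4338, -0.1965, 0.1408]
tcp_rot: [3.141, 0.0, 1.433]
wrist_force: [0.2, 1.5, 0.3]
opening: 0.0249
grasp_force: 12.0
t: 27.95
ee_pos: [0.4184, -0.3076, 0.1605]
tcp_rot: [-3.142, 0.0, 1.434]
wrist_force: [-0.8, 0.7, 4.1]
opening: 0.0252
grasp_force: 12.0
[ 0.41866526 -0.30704061  0.16057657]
```

View pics/b2.png

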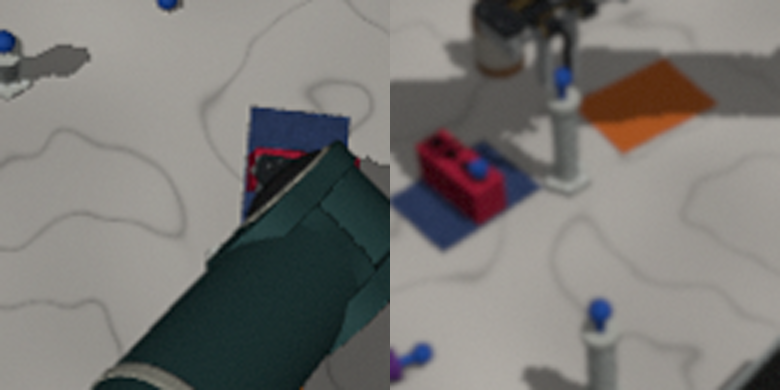

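B stands between the fingers, ball at (563,77) and foot at (568,182). I'll open, wait, and check both balls by numbers.

```bash
python3 -m jog '[{"gripper":0.5,"tx":0,"ty":0,"tz":0,"rx":0,"ry":0,"rz":0},{"gripper":0.5,"tx":0,"ty":0,"tz":0,"rx":0,"ry":0,"rz":0},{"gripper":0.5,"tx":0,"ty":0,"tz":0,"rx":0,"ry":0,"rz":0},{"gripper":0.5,"tx":0,"ty":0,"tz":-0.5,"rx":0,"ry":0,"rz":0},{"gripper":0.5,"tx":0,"ty":0,"tz":-1,"rx":0,"ry":0,"rz":0},{"gripper":0.5,"tx":0,"ty":0,"tz":0,"rx":0,"ry":0,"rz":0},{"gripper":0.5,"tx":0,"ty":0,"tz":0,"rx":0,"ry":0,"rz":0},{"gripper":0.5,"tx":0,"ty":0,"tz":0,"rx":0,"ry":0,"rz":0},{"gripper":0.5,"tx":0,"ty":0,"tz":0,"rx":0,"ry":0,"rz":0}]';python3 st.py
python3 - <<'E'
from h import *
a=snap("top");b=snap("scene")
for P in([.4184,-.3076,.172],[.638,-.035,.172]): print(proj(a,P),proj(b,P))
E
```

```text
t: 28.95
ee_pos: [0.4182, -0.3071, 0.2048]
tcp_rot: [-3.141, -0.0, 1.435]
wrist_force: [-1.1, 0.3, -0.3]
opening: 0.0471
grasp_force: 0.0
blue [([366.0, 147.4], 51), ([311.0, 163.4], 41), ([635.7, 200.8], 54), ([392.6, 219.4], 40), ([212.8, 258.8], 45), ([638.2, 262.0], 21), ([588.2, 366.2], 31)]
rack [264.8 158.2] 354 ((0.5333910584449768, -0.3613293468952179), (0.15804986655712128, 0.0625699982047081), 78.65372467041016)
blue [([195.3, 32.8], 75), ([177.7, 41.3], 93), ([155.8, 74.8], 41), ([296.8, 125.7], 40), ([276.6, 157.3], 115), ([309.5, 203.9], 43), ([248.5, 218.2], 41), ([448.8, 228.6], 47)]
[[395.66036614 234.94501478]] [[295.92126608 124.84522592]]
[[310.40850599 164.02499382]] [[310.55923586 202.38528896]]
```

```bash
python3 -m jog '[{"gripper":0.5,"tx":0,"ty":0,"tz":0.8,"rx":0,"ry":0,"rz":0},{"gripper":0.5,"tx":0,"ty":0,"tz":0.7,"rx":0,"ry":0,"rz":0},{"gripper":0.5,"tx":0,"ty":0,"tz":0,"rx":0,"ry":0,"rz":0},{"gripper":1,"tx":0,"ty":0,"tz":0,"rx":0,"ry":0,"rz":0},{"gripper":1,"tx":0,"ty":0,"tz":0,"rx":0,"ry":0,"rz":0},{"gripper":1,"tx":0,"ty":0,"tz":0,"rx":0,"ry":0,"rz":0},{"gripper":1,"tx":0,"ty":0,"tz":0,"rx":0,"ry":0,"rz":0},{"gripper":1,"tx":0,"ty":0,"tz":0,"rx":0,"ry":0,"rz":0},{"gripper":1,"tx":0,"ty":0,"tz":0,"rx":0,"ry":0,"rz":0},{"gripper":1,"tx":0,"ty":0,"tz":-0.3,"rx":0,"ry":0,"rz":0},{"gripper":1,"tx":0,"ty":0,"tz":-0.6,"rx":0,"ry":0,"rz":0},{"gripper":1,"tx":0,"ty":0,"tz":-0.6,"rx":0,"ry":0,"rz":0},{"gripper":1,"tx":0,"ty":0,"tz":-0.6,"rx":0,"ry":0,"rz":0},{"gripper":1,"tx":0,"ty":0,"tz":-0.6,"rx":0,"ry":0,"rz":0},{"gripper":1,"tx":0,"ty":0,"tz":-0.6,"rx":0,"ry":0,"rz":0},{"gripper":1,"tx":0,"ty":0,"tz":-0.5,"rx":0,"ry":0,"rz":0},{"gripper":1,"tx":0,"ty":0,"tz":0,"rx":0,"ry":0,"rz":0},{"gripper":1,"tx":0,"ty":0,"tz":0,"rx":0,"ry":0,"rz":0}]' 30; python3 plan.py .5866 .2334 .274 82.2
```

```text
t: 30.95
ee_pos: [0.4184, -0.3072, 0.2744]
tcp_rot: [3.141, -0.0, 1.435]
wrist_force: [-0.2, 0.9, -1.5]
opening: 0.0246
grasp_force: 30.0
rz total 0.00 (alt -30.00) then t [1.861e+01 3.110e+00 1.000e-02] tilt [180.  -0.] t 30.9 j7 0.57
```

```bash
python3 -m jog '[{"gripper":1,"tx":0.2,"ty":0.03,"tz":0,"rx":0,"ry":0,"rz":0},{"gripper":1,"tx":0.4,"ty":0.07,"tz":0,"rx":0,"ry":0,"rz":0},{"gripper":1,"tx":0.6,"ty":0.1,"tz":0,"rx":0,"ry":0,"rz":0},{"gripper":1,"tx":0.6,"ty":0.1,"tz":0,"rx":0,"ry":0,"rz":0},{"gripper":1,"tx":0.6,"ty":0.1,"tz":0,"rx":0,"ry":0,"rz":0},{"gripper":1,"tx":0.6,"ty":0.1,"tz":0,"rx":0,"ry":0,"rz":0},{"gripper":1,"tx":0.6,"ty":0.1,"tz":0,"rx":0,"ry":0,"rz":0},{"gripper":1,"tx":0.6,"ty":0.1,"tz":0,"rx":0,"ry":0,"rz":0},{"gripper":1,"tx":0.6,"ty":0.1,"tz":0,"rx":0,"ry":0,"rz":0},{"gripper":1,"tx":0.6,"ty":0.1,"tz":0,"rx":0,"ry":0,"rz":0},{"gripper":1,"tx":0.6,"ty":0.1,"tz":0,"rx":0,"ry":0,"rz":0},{"gripper":1,"tx":0.6,"ty":0.1,"tz":0,"rx":0,"ry":0,"rz":0},{"gripper":1,"tx":0.6,"ty":0.1,"tz":0,"rx":0,"ry":0,"rz":0},{"gripper":1,"tx":0.6,"ty":0.1,"tz":0,"rx":0,"ry":0,"rz":0},{"gripper":1,"tx":0.6,"ty":0.1,"tz":0,"rx":0,"ry":0,"rz":0},{"gripper":1,"tx":0.6,"ty":0.1,"tz":0,"rx":0,"ry":0,"rz":0},{"gripper":1,"tx":0.6,"ty":0.1,"tz":0,"rx":0,"ry":0,"rz":0},{"gripper":1,"tx":0.6,"ty":0.1,"tz":0,"rx":0,"ry":0,"rz":0},{"gripper":1,"tx":0.6,"ty":0.1,"tz":0,"rx":0,"ry":0,"rz":0},{"gripper":1,"tx":0.6,"ty":0.1,"tz":0,"rx":0,"ry":0,"rz":0}]'
python3 -m jog '[{"gripper":1,"tx":0.6,"ty":0.1,"tz":0,"rx":0,"ry":0,"rz":0},{"gripper":1,"tx":0.6,"ty":0.1,"tz":0,"rx":0,"ry":0,"rz":0},{"gripper":1,"tx":0.6,"ty":0.1,"tz":0,"rx":0,"ry":0,"rz":0},{"gripper":1,"tx":0.6,"ty":0.1,"tz":0,"rx":0,"ry":0,"rz":0},{"gripper":1,"tx":0.6,"ty":0.1,"tz":0,"rx":0,"ry":0,"rz":0},{"gripper":1,"tx":0.6,"ty":0.1,"tz":0,"rx":0,"ry":0,"rz":0},{"gripper":1,"tx":0.6,"ty":0.1,"tz":0,"rx":0,"ry":0,"rz":0},{"gripper":1,"tx":0.6,"ty":0.1,"tz":0,"rx":0,"ry":0,"rz":0},{"gripper":1,"tx":0.6,"ty":0.1,"tz":0,"rx":0,"ry":0,"rz":0},{"gripper":1,"tx":0.6,"ty":0.1,"tz":0,"rx":0,"ry":0,"rz":0},{"gripper":1,"tx":0.6,"ty":0.1,"tz":0,"rx":0,"ry":0,"rz":0},{"gripper":1,"tx":0.4,"ty":0.1,"tz":0,"rx":0,"ry":0,"rz":0},{"gripper":1,"tx":0.2,"ty":0.05,"tz":0,"rx":0,"ry":0,"rz":0},{"gripper":1,"tx":0,"ty":0,"tz":0,"rx":0,"ry":0,"rz":0},{"gripper":1,"tx":0,"ty":0,"tz":0,"rx":0,"ry":0,"rz":0},{"gripper":1,"tx":0,"ty":0,"tz":0,"rx":0,"ry":0,"rz":0},{"gripper":1,"tx":0,"ty":0,"tz":0,"rx":0,"ry":0,"rz":0},{"gripper":1,"tx":0,"ty":0,"tz":0,"rx":0,"ry":0,"rz":0},{"gripper":1,"tx":0,"ty":0,"tz":0,"rx":0,"ry":0,"rz":0}]'
python3 plan.py .5866 .2334 .2255 82.2
python3 - <<'E'
from h import *
b=snap("scene");cv2.imwrite("pics/p1.png",cv2.resize(b["img"][140:310,290:490],None,fx=3,fy=3,interpolation=cv2.INTER_CUBIC)[:,:,::-1])
E
```

```text
t: 32.95
ee_pos: [0.5209, 0.0256, 0.274]
tcp_rot: [-3.141, 0.0, 1.436]
wrist_force: [0.0, 0.3, -1.7]
opening: 0.0244
grasp_force: 30.0
t: 34.85
ee_pos: [0.5876, 0.2325, 0.2746]
tcp_rot: [3.142, -0.0, 1.435]
wrist_force: [-0.5, -0.4, -1.5]
opening: 0.0243
grasp_force: 30.0
rz total 0.00 (alt -30.00) then t [ 0.02 -0.04  1.64] tilt [180.  -0.] t 34.9 j7 -0.45
```

View pics/p1.png

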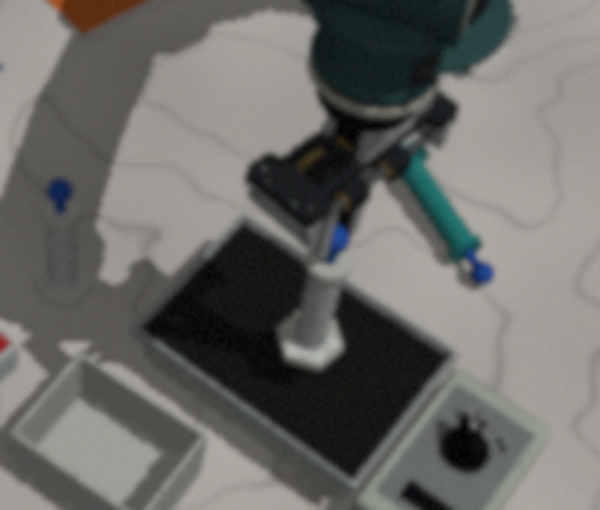

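B hangs over the platform at (310,300), slightly tilted. A stands in shadow at (62,230), and the dial at (463,440) is unchanged. I'll lower with a lighter grip so the foot can square itself.

```bash
python3 -m jog '[{"gripper":1,"tx":0,"ty":0,"tz":0.3,"rx":0,"ry":0,"rz":0},{"gripper":1,"tx":0,"ty":0,"tz":0.3,"rx":0,"ry":0,"rz":0},{"gripper":1,"tx":0,"ty":0,"tz":0.3,"rx":0,"ry":0,"rz":0},{"gripper":1,"tx":0,"ty":0,"tz":0.2,"rx":0,"ry":0,"rz":0},{"gripper":1,"tx":0,"ty":0,"tz":0.2,"rx":0,"ry":0,"rz":0},{"gripper":1,"tx":0,"ty":0,"tz":0.1,"rx":0,"ry":0,"rz":0},{"gripper":1,"tx":0,"ty":0,"tz":0.1,"rx":0,"ry":0,"rz":0},{"gripper":1,"tx":0,"ty":0,"tz":0.1,"rx":0,"ry":0,"rz":0},{"gripper":1,"tx":0,"ty":0,"tz":0,"rx":0,"ry":0,"rz":0},{"gripper":1,"tx":0,"ty":0,"tz":0,"rx":0,"ry":0,"rz":0}]' 8
```

```text
t: 35.9
ee_pos: [0.5877, 0.2327, 0.2266]
tcp_rot: [3.141, 0.0, 1.435]
wrist_force: [-0.5, -0.7, -2.2]
opening: 0.0253
grasp_force: 8.0
```

```bash
python3 -m jog '[{"gripper":1,"tx":0,"ty":0,"tz":0.06,"rx":0,"ry":0,"rz":0},{"gripper":1,"tx":0,"ty":0,"tz":0,"rx":0,"ry":0,"rz":0},{"gripper":1,"tx":0,"ty":0,"tz":0,"rx":0,"ry":0,"rz":0}]' 5;python3 -m jog '[{"gripper":1,"tx":0,"ty":0,"tz":0.06,"rx":0,"ry":0,"rz":0},{"gripper":1,"tx":0,"ty":0,"tz":0,"rx":0,"ry":0,"rz":0},{"gripper":1,"tx":0,"ty":0,"tz":0,"rx":0,"ry":0,"rz":0}]' 5
```

```text
t: 36.2
ee_pos: [0.5878, 0.2328, 0.2251]
tcp_rot: [3.141, -0.0, 1.435]
wrist_force: [-0.8, -0.4, 3.7]
opening: 0.0256
grasp_force: 5.0
t: 36.5
ee_pos: [0.5879, 0.2328, 0.2232]
tcp_rot: [3.141, -0.0, 1.435]
wrist_force: [-0.8, -1.0, 5.3]
opening: 0.0254
grasp_force: 5.0
```

```bash
python3 -m jog '[{"gripper":0.5,"tx":0,"ty":0,"tz":0,"rx":0,"ry":0,"rz":0},{"gripper":0.5,"tx":0,"ty":0,"tz":0,"rx":0,"ry":0,"rz":0},{"gripper":0.5,"tx":0,"ty":0,"tz":0,"rx":0,"ry":0,"rz":0},{"gripper":0.5,"tx":0,"ty":0,"tz":-0.5,"rx":0,"ry":0,"rz":0},{"gripper":0.5,"tx":0,"ty":0,"tz":-1,"rx":0,"ry":0,"rz":0},{"gripper":0.5,"tx":0,"ty":0,"tz":-0.6,"rx":0,"ry":0,"rz":0},{"gripper":0.5,"tx":0,"ty":0,"tz":0,"rx":0,"ry":0,"rz":0}]'
python3 - <<'E'
from h import *
np.set_printoptions(precision=4,suppress=True)
a=snap("top");b=snap("scene")
print(tri(a,(311.0,163.4),b,(309.5,203.9)))
for P in([.5878,.2328,.236],[.638,-.035,.172]): print(proj(a,P),proj(b,P))
E
python3 st.py; python3 plan.py .638 -.0355 .28 94.3
```

```text
t: 37.2
ee_pos: [0.5888, 0.2329, 0.2895]
tcp_rot: [3.138, -0.002, 1.435]
wrist_force: [-0.8, -0.7, -0.1]
opening: 0.047
grasp_force: 0.0
(array([ 0.6413, -0.0366,  0.1665]), np.float64(0.00023885369298654185))
[[221.0991 173.4915]] [[397.4019 229.2666]]
[[310.4085 164.025 ]] [[310.5592 202.3853]]
rack [410.9 207. ] 406 ((0.5218268036842346, -0.3789798617362976), (0.12699545919895172, 0.04975176230072975), 87.8904800415039)
blue [([366.0, 147.4], 51), ([311.0, 163.5], 42), ([220.2, 174.4], 46), ([635.8, 201.0], 56), ([400.9, 204.8], 32), ([638.2, 262.0], 21), ([588.0, 366.0], 32)]
rack [264.5 158. ] 364 ((0.5323267579078674, -0.36105382442474365), (0.15854507684707642, 0.06176421791315079), 77.47154998779297)
blue [([195.2, 32.7], 76), ([177.7, 41.4], 93), ([155.8, 74.9], 41), ([276.6, 157.5], 110), ([309.3, 203.9], 47), ([248.5, 218.2], 41), ([448.8, 228.5], 46), ([398.7, 230.0], 62)]
rz total -2.01 (alt 27.99) then t [-9.04  1.01  0.18] tilt [-180.    0.] t 37.4 j7 -0.45
```

```bash
python3 plan.py .6395 -.036 .1605 82.2; python3 -m jog '[{"gripper":0.5,"tx":-0.9,"ty":0.27,"tz":0,"rx":0,"ry":0,"rz":0},{"gripper":0.5,"tx":-0.9,"ty":0.27,"tz":0,"rx":0,"ry":0,"rz":0},{"gripper":0.5,"tx":-0.9,"ty":0.27,"tz":0,"rx":0,"ry":0,"rz":0},{"gripper":0.5,"tx":-0.9,"ty":0.27,"tz":0,"rx":0,"ry":0,"rz":0},{"gripper":0.5,"tx":-0.9,"ty":0.27,"tz":0,"rx":0,"ry":0,"rz":0},{"gripper":0.5,"tx":-0.9,"ty":0.27,"tz":0,"rx":0,"ry":0,"rz":0},{"gripper":0.5,"tx":-0.9,"ty":0.27,"tz":0,"rx":0,"ry":0,"rz":0},{"gripper":0.5,"tx":-0.9,"ty":0.27,"tz":0,"rx":0,"ry":0,"rz":0},{"gripper":0.5,"tx":-0.9,"ty":0.27,"tz":0,"rx":0,"ry":0,"rz":0},{"gripper":0.5,"tx":-0.6,"ty":0.3,"tz":0,"rx":0,"ry":0,"rz":0},{"gripper":0.5,"tx":0,"ty":0,"tz":0,"rx":0,"ry":0,"rz":0},{"gripper":0.5,"tx":0,"ty":0,"tz":0,"rx":0,"ry":0,"rz":0}]'; python3 plan.py .6395 -.036 .1605 82.2
```

```text
rz total 0.00 (alt -30.00) then t [-8.63  2.94  4.16] tilt [-180.    0.] t 37.4 j7 -0.45
t: 38.6
ee_pos: [0.6332, -0.0368, 0.2852]
tcp_rot: [-3.14, 0.0, 1.435]
wrist_force: [0.9, 1.4, -0.7]
opening: 0.047
grasp_force: 0.0
rz total -0.00 (alt 30.00) then t [0.05 0.21 4.16] tilt [-179.9    0. ] t 38.6 j7 0.02
```

```bash
python3 -m jog '[{"gripper":0.5,"tx":0.05,"ty":0.2,"tz":0,"rx":0,"ry":0,"rz":0},{"gripper":0.5,"tx":0,"ty":0,"tz":0.8,"rx":0,"ry":0,"rz":0},{"gripper":0.5,"tx":0,"ty":0,"tz":0.8,"rx":0,"ry":0,"rz":0},{"gripper":0.5,"tx":0,"ty":0,"tz":0.8,"rx":0,"ry":0,"rz":0},{"gripper":0.5,"tx":0,"ty":0,"tz":0.8,"rx":0,"ry":0,"rz":0},{"gripper":0.5,"tx":0,"ty":0,"tz":0.6,"rx":0,"ry":0,"rz":0},{"gripper":0.5,"tx":0,"ty":0,"tz":0.4,"rx":0,"ry":0,"rz":0},{"gripper":0.5,"tx":0,"ty":0,"tz":0,"rx":0,"ry":0,"rz":0},{"gripper":1,"tx":0,"ty":0,"tz":0,"rx":0,"ry":0,"rz":0},{"gripper":1,"tx":0,"ty":0,"tz":0,"rx":0,"ry":0,"rz":0},{"gripper":1,"tx":0,"ty":0,"tz":0,"rx":0,"ry":0,"rz":0},{"gripper":1,"tx":0,"ty":0,"tz":0,"rx":0,"ry":0,"rz":0},{"gripper":1,"tx":0,"ty":0,"tz":0,"rx":0,"ry":0,"rz":0}]' 30
python3 -m jog '[{"gripper":1,"tx":0,"ty":0,"tz":0,"rx":0,"ry":0,"rz":0},{"gripper":1,"tx":0,"ty":0,"tz":-0.3,"rx":0,"ry":0,"rz":0},{"gripper":1,"tx":0,"ty":0,"tz":-0.6,"rx":0,"ry":0,"rz":0},{"gripper":1,"tx":0,"ty":0,"tz":-0.6,"rx":0,"ry":0,"rz":0},{"gripper":1,"tx":0,"ty":0,"tz":-0.6,"rx":0,"ry":0,"rz":0},{"gripper":1,"tx":0,"ty":0,"tz":-0.6,"rx":0,"ry":0,"rz":0},{"gripper":1,"tx":0,"ty":0,"tz":-0.6,"rx":0,"ry":0,"rz":0},{"gripper":1,"tx":0,"ty":0,"tz":-0.5,"rx":0,"ry":0,"rz":0},{"gripper":1,"tx":0,"ty":0,"tz":0,"rx":0,"ry":0,"rz":0},{"gripper":1,"tx":0,"ty":0,"tz":0,"rx":0,"ry":0,"rz":0}]'
python3 plan.py .5885 .1434 .274 82.2
```

```text
t: 39.9
ee_pos: [0.6401, -0.0364, 0.1607]
tcp_rot: [3.14, -0.0, 1.435]
wrist_force: [2.0, -0.3, 6.2]
opening: 0.0244
grasp_force: 30.0
t: 40.9
ee_pos: [0.6394, -0.0363, 0.2735]
tcp_rot: [-3.141, 0.0, 1.435]
wrist_force: [0.2, 0.8, -1.8]
opening: 0.0248
grasp_force: 30.0
rz total 0.00 (alt -30.00) then t [ 5.7  -2.49 -0.02] tilt [-180.    0.] t 40.9 j7 0.02
```

```bash
python3 -m jog '[{"gripper":1,"tx":0.25,"ty":-0.1,"tz":0,"rx":0,"ry":0,"rz":0},{"gripper":1,"tx":0.45,"ty":-0.2,"tz":0,"rx":0,"ry":0,"rz":0},{"gripper":1,"tx":0.45,"ty":-0.2,"tz":0,"rx":0,"ry":0,"rz":0},{"gripper":1,"tx":0.45,"ty":-0.2,"tz":0,"rx":0,"ry":0,"rz":0},{"gripper":1,"tx":0.45,"ty":-0.2,"tz":0,"rx":0,"ry":0,"rz":0},{"gripper":1,"tx":0.45,"ty":-0.2,"tz":0,"rx":0,"ry":0,"rz":0},{"gripper":1,"tx":0.45,"ty":-0.2,"tz":0,"rx":0,"ry":0,"rz":0},{"gripper":1,"tx":0.45,"ty":-0.2,"tz":0,"rx":0,"ry":0,"rz":0},{"gripper":1,"tx":0.45,"ty":-0.2,"tz":0,"rx":0,"ry":0,"rz":0},{"gripper":1,"tx":0.45,"ty":-0.2,"tz":0,"rx":0,"ry":0,"rz":0},{"gripper":1,"tx":0.45,"ty":-0.2,"tz":0,"rx":0,"ry":0,"rz":0},{"gripper":1,"tx":0.45,"ty":-0.2,"tz":0,"rx":0,"ry":0,"rz":0},{"gripper":1,"tx":0.3,"ty":-0.1,"tz":0,"rx":0,"ry":0,"rz":0},{"gripper":1,"tx":0.2,"ty":-0.1,"tz":0,"rx":0,"ry":0,"rz":0},{"gripper":1,"tx":0,"ty":0,"tz":0,"rx":0,"ry":0,"rz":0},{"gripper":1,"tx":0,"ty":0,"tz":0,"rx":0,"ry":0,"rz":0},{"gripper":1,"tx":0,"ty":0,"tz":0,"rx":0,"ry":0,"rz":0},{"gripper":1,"tx":0,"ty":0,"tz":0,"rx":0,"ry":0,"rz":0}]'
python3 -m jog '[{"gripper":1,"tx":0,"ty":0,"tz":0.3,"rx":0,"ry":0,"rz":0},{"gripper":1,"tx":0,"ty":0,"tz":0.3,"rx":0,"ry":0,"rz":0},{"gripper":1,"tx":0,"ty":0,"tz":0.3,"rx":0,"ry":0,"rz":0},{"gripper":1,"tx":0,"ty":0,"tz":0.2,"rx":0,"ry":0,"rz":0},{"gripper":1,"tx":0,"ty":0,"tz":0.2,"rx":0,"ry":0,"rz":0},{"gripper":1,"tx":0,"ty":0,"tz":0.1,"rx":0,"ry":0,"rz":0},{"gripper":1,"tx":0,"ty":0,"tz":0.1,"rx":0,"ry":0,"rz":0},{"gripper":1,"tx":0,"ty":0,"tz":0.1,"rx":0,"ry":0,"rz":0},{"gripper":1,"tx":0,"ty":0,"tz":0,"rx":0,"ry":0,"rz":0},{"gripper":1,"tx":0,"ty":0,"tz":0,"rx":0,"ry":0,"rz":0}]' 8
```

```text
t: 42.7
ee_pos: [0.5886, 0.1427, 0.2739]
tcp_rot: [3.142, 0.0, 1.434]
wrist_force: [-1.3, 0.4, -1.3]
opening: 0.0245
grasp_force: 30.0
t: 43.7
ee_pos: [0.5885, 0.1433, 0.226]
tcp_rot: [3.141, 0.0, 1.435]
wrist_force: [-0.4, -0.3, -2.0]
opening: 0.0253
grasp_force: 8.0
```

```bash
python3 -m jog '[{"gripper":1,"tx":0,"ty":0,"tz":0.06,"rx":0,"ry":0,"rz":0},{"gripper":1,"tx":0,"ty":0,"tz":0,"rx":0,"ry":0,"rz":0},{"gripper":1,"tx":0,"ty":0,"tz":0,"rx":0,"ry":0,"rz":0}]' 5;python3 - <<'E'
from h import *
b=snap("scene");cv2.imwrite("pics/p2.png",cv2.resize(b["img"][140:310,290:490],None,fx=3,fy=3,interpolation=cv2.INTER_CUBIC)[:,:,::-1])
E
```

```text
t: 44.0
ee_pos: [0.5887, 0.1434, 0.2245]
tcp_rot: [3.141, -0.0, 1.435]
wrist_force: [0.3, 0.0, 4.5]
opening: 0.0256
grasp_force: 5.0
```

View pics/p2.png

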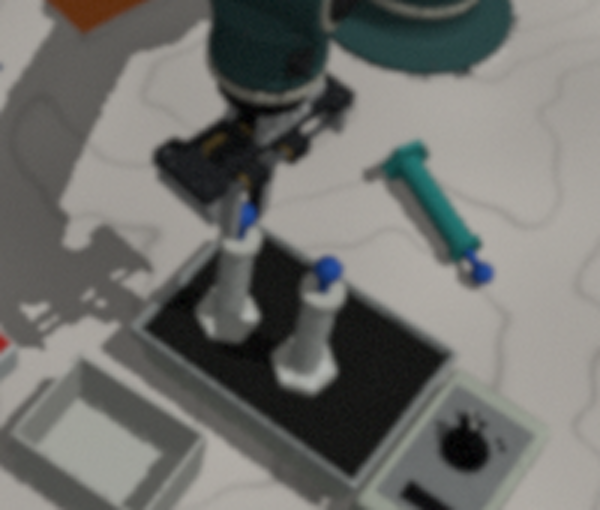

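Both cylinders are upright on the platform: A in the fingers with foot at (230,320), and B with foot at (305,370). The rest of the scene is unchanged. I'll release and rise.

```bash
python3 -m jog '[{"gripper":0.5,"tx":0,"ty":0,"tz":0,"rx":0,"ry":0,"rz":0},{"gripper":0.5,"tx":0,"ty":0,"tz":0,"rx":0,"ry":0,"rz":0},{"gripper":0.5,"tx":0,"ty":0,"tz":0,"rx":0,"ry":0,"rz":0},{"gripper":0.5,"tx":0,"ty":0,"tz":-0.5,"rx":0,"ry":0,"rz":0},{"gripper":0.5,"tx":0,"ty":0,"tz":-1,"rx":0,"ry":0,"rz":0},{"gripper":0.5,"tx":0,"ty":0,"tz":-1,"rx":0,"ry":0,"rz":0},{"gripper":0.5,"tx":0,"ty":0,"tz":-1,"rx":0,"ry":0,"rz":0},{"gripper":0.5,"tx":0,"ty":0,"tz":0,"rx":0,"ry":0,"rz":0},{"gripper":0.5,"tx":0,"ty":0,"tz":0,"rx":0,"ry":0,"rz":0}]'
python3 -m jog '[{"gripper":0.5,"tx":0,"ty":0,"tz":0,"rx":0,"ry":0,"rz":-1},{"gripper":0.5,"tx":0,"ty":0,"tz":0,"rx":0,"ry":0,"rz":-1},{"gripper":0.5,"tx":0,"ty":0,"tz":0,"rx":0,"ry":0,"rz":-1},{"gripper":0.5,"tx":0,"ty":0,"tz":0,"rx":0,"ry":0,"rz":-1},{"gripper":0.5,"tx":0,"ty":0,"tz":0,"rx":0,"ry":0,"rz":-1},{"gripper":0.5,"tx":0,"ty":0,"tz":0,"rx":0,"ry":0,"rz":-1},{"gripper":0.5,"tx":0,"ty":0,"tz":0,"rx":0,"ry":0,"rz":-1},{"gripper":0.5,"tx":0,"ty":0,"tz":0,"rx":0,"ry":0,"rz":-1},{"gripper":0.5,"tx":0,"ty":0,"tz":0,"rx":0,"ry":0,"rz":-1},{"gripper":0.5,"tx":0,"ty":0,"tz":0,"rx":0,"ry":0,"rz":-1},{"gripper":0.5,"tx":0,"ty":0,"tz":0,"rx":0,"ry":0,"rz":-1},{"gripper":0.5,"tx":0,"ty":0,"tz":0,"rx":0,"ry":0,"rz":-1},{"gripper":0.5,"tx":0,"ty":0,"tz":0,"rx":0,"ry":0,"rz":-1},{"gripper":0.5,"tx":0,"ty":0,"tz":0,"rx":0,"ry":0,"rz":-1},{"gripper":0.5,"tx":0,"ty":0,"tz":0,"rx":0,"ry":0,"rz":-1},{"gripper":0.5,"tx":0,"ty":0,"tz":0,"rx":0,"ry":0,"rz":-1},{"gripper":0.5,"tx":0,"ty":0,"tz":0,"rx":0,"ry":0,"rz":-1},{"gripper":0.5,"tx":0,"ty":0,"tz":0,"rx":0,"ry":0,"rz":-1},{"gripper":0.5,"tx":0,"ty":0,"tz":0,"rx":0,"ry":0,"rz":-1},{"gripper":0.5,"tx":0,"ty":0,"tz":0,"rx":0,"ry":0,"rz":-1}]'
python3 st.py; python3 plan.py .5482 .405 .20 221.3
```

```text
t: 44.95
ee_pos: [0.5886, 0.1432, 0.3301]
tcp_rot: [3.14, -0.001, 1.435]
wrist_force: [-1.0, 0.1, -0.9]
opening: 0.0469
grasp_force: 0.0
t: 46.95
ee_pos: [0.588, 0.1432, 0.3282]
tcp_rot: [3.142, -0.002, -2.749]
wrist_force: [0.6, 0.2, -0.0]
opening: 0.047
grasp_force: 0.0
rack [410.8 207. ] 405 ((0.5218268036842346, -0.3789798617362976), (0.12699545919895172, 0.04975176230072975), 87.8904800415039)
blue [([366.0, 147.3], 50), ([252.6, 175.0], 17), ([635.7, 200.8], 54), ([400.8, 204.8], 31), ([638.2, 262.0], 21), ([588.0, 366.0], 32)]
rack [264.5 158.1] 368 ((0.5323267579078674, -0.36105382442474365), (0.15854507684707642, 0.06176421791315079), 77.47154998779297)
blue [([195.3, 32.8], 73), ([177.7, 41.4], 95), ([155.7, 74.6], 42), ([276.7, 157.5], 110), ([370.4, 212.4], 58), ([248.6, 218.2], 43), ([448.8, 228.5], 46), ([398.6, 230.2], 61)]
rz total -3.16 (alt 26.84) then t [-4.76  7.44  4.28] tilt [ 1.8e+02 -1.0e-01] t 47.0 j7 1.69
```

```bash
python3 -m jog '[{"gripper":0.4,"tx":0,"ty":0,"tz":0,"rx":0,"ry":0,"rz":-1},{"gripper":0.4,"tx":0,"ty":0,"tz":0,"rx":0,"ry":0,"rz":-1},{"gripper":0.4,"tx":0,"ty":0,"tz":0,"rx":0,"ry":0,"rz":-1},{"gripper":0.4,"tx":0,"ty":0,"tz":0,"rx":0,"ry":0,"rz":-0.2},{"gripper":0.4,"tx":-0.6,"ty":0.9,"tz":0,"rx":0,"ry":0,"rz":0},{"gripper":0.4,"tx":-0.6,"ty":0.9,"tz":0,"rx":0,"ry":0,"rz":0},{"gripper":0.4,"tx":-0.6,"ty":0.9,"tz":0,"rx":0,"ry":0,"rz":0},{"gripper":0.4,"tx":-0.6,"ty":0.9,"tz":0,"rx":0,"ry":0,"rz":0},{"gripper":0.4,"tx":-0.6,"ty":0.9,"tz":0,"rx":0,"ry":0,"rz":0},{"gripper":0.4,"tx":-0.6,"ty":0.9,"tz":0,"rx":0,"ry":0,"rz":0},{"gripper":0.4,"tx":-0.6,"ty":0.9,"tz":0,"rx":0,"ry":0,"rz":0},{"gripper":0.4,"tx":-0.5,"ty":0.9,"tz":0,"rx":0,"ry":0,"rz":0},{"gripper":0.4,"tx":0,"ty":0.2,"tz":0,"rx":0,"ry":0,"rz":0},{"gripper":0.4,"tx":0,"ty":0,"tz":1,"rx":0,"ry":0,"rz":0},{"gripper":0.4,"tx":0,"ty":0,"tz":1,"rx":0,"ry":0,"rz":0},{"gripper":0.4,"tx":0,"ty":0,"tz":1,"rx":0,"ry":0,"rz":0},{"gripper":0.4,"tx":0,"ty":0,"tz":1,"rx":0,"ry":0,"rz":0},{"gripper":0.4,"tx":0,"ty":0,"tz":1,"rx":0,"ry":0,"rz":0},{"gripper":0.4,"tx":0,"ty":0,"tz":1,"rx":0,"ry":0,"rz":0},{"gripper":0.4,"tx":0,"ty":0,"tz":0,"rx":0,"ry":0,"rz":0}]'; python3 plan.py .5482 .405 .065 221.3; python3 st.py | grep blue
```

```text
t: 49.05
ee_pos: [0.5458, 0.401, 0.145]
tcp_rot: [-3.141, -0.007, -2.422]
wrist_force: [0.9, -0.3, 0.1]
opening: 0.0563
grasp_force: 0.0
rz total -0.02 (alt 29.98) then t [-0.15  0.05  2.67] tilt [-180.    -0.4] t 49.0 j7 1.58
blue [([366.0, 147.4], 51), ([219.9, 174.5], 53), ([250.2, 174.0], 57), ([635.8, 201.0], 56), ([400.8, 204.8], 31), ([212.8, 258.8], 45), ([638.2, 262.0], 21), ([588.0, 366.0], 32)]
blue [([195.3, 32.9], 73), ([177.7, 41.3], 96), ([155.7, 74.6], 43), ([276.7, 157.5], 109), ([370.5, 212.6], 61), ([248.5, 218.2], 41), ([448.6, 228.2], 42), ([398.6, 230.6], 57)]
```

```bash
python3 -m jog '[{"gripper":0.4,"tx":-0.15,"ty":0.05,"tz":0,"rx":0,"ry":0,"rz":0},{"gripper":0.4,"tx":0,"ty":0,"tz":0,"rx":0,"ry":0,"rz":0},{"gripper":0.4,"tx":0,"ty":0,"tz":1,"rx":0,"ry":0,"rz":0},{"gripper":0.4,"tx":0,"ty":0,"tz":1,"rx":0,"ry":0,"rz":0},{"gripper":0.4,"tx":0,"ty":0,"tz":0.67,"rx":0,"ry":0,"rz":0},{"gripper":0.4,"tx":0,"ty":0,"tz":0,"rx":0,"ry":0,"rz":0},{"gripper":1,"tx":0,"ty":0,"tz":0,"rx":0,"ry":0,"rz":0},{"gripper":1,"tx":0,"ty":0,"tz":0,"rx":0,"ry":0,"rz":0},{"gripper":1,"tx":0,"ty":0,"tz":0,"rx":0,"ry":0,"rz":0},{"gripper":1,"tx":0,"ty":0,"tz":0,"rx":0,"ry":0,"rz":0},{"gripper":1,"tx":0,"ty":0,"tz":0,"rx":0,"ry":0,"rz":0},{"gripper":1,"tx":0,"ty":0,"tz":0,"rx":0,"ry":0,"rz":0},{"gripper":1,"tx":0,"ty":0,"tz":0,"rx":0,"ry":0,"rz":0}]' 15
```

```text
t: 50.45
ee_pos: [0.5503, 0.4067, 0.0693]
tcp_rot: [-3.141, 0.0, -2.419]
wrist_force: [1.1, -3.3, 4.5]
opening: 0.014
grasp_force: 15.0
```

```bash
python3 -m jog '[{"gripper":1,"tx":0,"ty":0,"tz":0,"rx":0,"ry":0,"rz":1},{"gripper":1,"tx":0,"ty":0,"tz":0,"rx":0,"ry":0,"rz":1},{"gripper":1,"tx":0,"ty":0,"tz":0,"rx":0,"ry":0,"rz":1},{"gripper":1,"tx":0,"ty":0,"tz":0,"rx":0,"ry":0,"rz":1},{"gripper":1,"tx":0,"ty":0,"tz":0,"rx":0,"ry":0,"rz":1},{"gripper":1,"tx":0,"ty":0,"tz":0,"rx":0,"ry":0,"rz":1},{"gripper":1,"tx":0,"ty":0,"tz":0,"rx":0,"ry":0,"rz":1},{"gripper":1,"tx":0,"ty":0,"tz":0,"rx":0,"ry":0,"rz":1},{"gripper":1,"tx":0,"ty":0,"tz":0,"rx":0,"ry":0,"rz":1},{"gripper":1,"tx":0,"ty":0,"tz":0,"rx":0,"ry":0,"rz":1},{"gripper":1,"tx":0,"ty":0,"tz":0,"rx":0,"ry":0,"rz":1},{"gripper":1,"tx":0,"ty":0,"tz":0,"rx":0,"ry":0,"rz":1},{"gripper":1,"tx":0,"ty":0,"tz":0,"rx":0,"ry":0,"rz":1},{"gripper":1,"tx":0,"ty":0,"tz":0,"rx":0,"ry":0,"rz":0.5},{"gripper":1,"tx":0,"ty":0,"tz":0,"rx":0,"ry":0,"rz":0},{"gripper":1,"tx":0,"ty":0,"tz":0,"rx":0,"ry":0,"rz":0}]'
python3 -m jog '[{"gripper":0.4,"tx":0,"ty":0,"tz":0,"rx":0,"ry":0,"rz":0},{"gripper":0.4,"tx":0,"ty":0,"tz":0,"rx":0,"ry":0,"rz":0},{"gripper":0.4,"tx":0,"ty":0,"tz":0,"rx":0,"ry":0,"rz":0},{"gripper":0.4,"tx":0,"ty":0,"tz":-1,"rx":0,"ry":0,"rz":0},{"gripper":0.4,"tx":0,"ty":0,"tz":-1,"rx":0,"ry":0,"rz":0},{"gripper":0.4,"tx":0,"ty":0,"tz":-1,"rx":0,"ry":0,"rz":0},{"gripper":0.4,"tx":0,"ty":0,"tz":-1,"rx":0,"ry":0,"rz":0},{"gripper":0.4,"tx":0,"ty":0,"tz":-1,"rx":0,"ry":0,"rz":0},{"gripper":0.4,"tx":0,"ty":0,"tz":-1,"rx":0,"ry":0,"rz":0},{"gripper":0.4,"tx":0,"ty":0,"tz":0,"rx":0,"ry":0,"rz":0},{"gripper":0.4,"tx":0,"ty":0,"tz":0,"rx":0,"ry":0,"rz":0}]'
python3 st.py
python3 - <<'E'
from h import *
a=snap("top");b=snap("scene")
A=cv2.resize(a["img"][150:230,150:290],None,fx=4,fy=4,interpolation=cv2.INTER_CUBIC);B=cv2.resize(b["img"][180:310,240:480],None,fx=2.2,fy=2.2,interpolation=cv2.INTER_CUBIC)
C=np.zeros((600,560,3),np.uint8);C[:320]=A;h=min(280,B.shape[0]);C[320:320+h,:B.shape[1]]=B[:h]
cv2.imwrite("pics/f1.png",C[:,:,::-1])
E
```

```text
t: 52.05
ee_pos: [0.5503, 0.4044, 0.0693]
tcp_rot: [-3.139, 0.002, 2.449]
wrist_force: [-2.5, -15.4, 11.1]
opening: 0.0137
grasp_force: 15.0
t: 53.15
ee_pos: [0.5496, 0.4075, 0.2491]
tcp_rot: [3.141, -0.0, 2.451]
wrist_force: [-0.1, 0.0, -1.3]
opening: 0.0561
grasp_force: 0.0
rack [410.8 207. ] 410 ((0.5218268036842346, -0.3789798617362976), (0.12699545919895172, 0.04975176230072975), 87.8904800415039)
blue [([366.0, 147.4], 51), ([219.9, 174.5], 53), ([250.4, 174.1], 53), ([635.7, 200.9], 55), ([400.8, 204.8], 31), ([212.9, 258.8], 44), ([638.2, 262.0], 21), ([588.0, 366.0], 32)]
rack [264.5 158.1] 375 ((0.5319989323616028, -0.3610415756702423), (0.15811392664909363, 0.06504794210195541), 78.50946807861328)
blue [([195.3, 32.9], 74), ([177.7, 41.3], 93), ([155.6, 74.2], 47), ([276.7, 157.5], 109), ([370.2, 213.0], 49), ([248.5, 218.2], 41), ([448.8, 228.5], 46), ([398.6, 230.5], 56)]
```

View pics/f1.png

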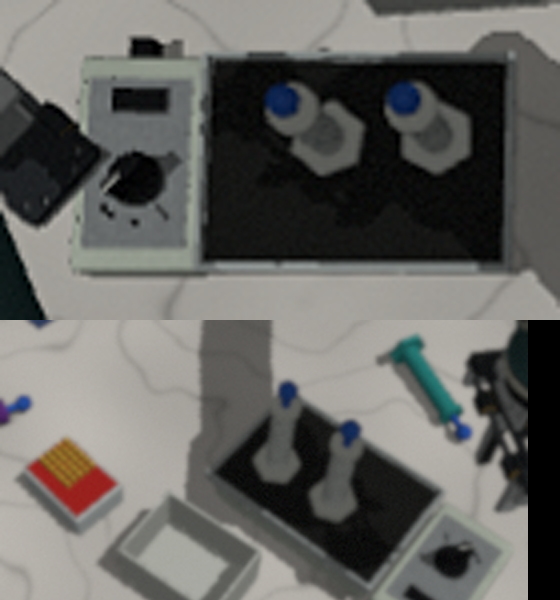

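Both cylinders stand on the platform, with feet at top crop (328,138) and (435,135). The dial pointer at (115,185) now points to the two-dot side. The rack is still on the mat and the gripper touches nothing.

```bash
python3 -c "
from workcell import bot
print(bot.job_done())"
```

```text
the job is handed in; nothing more can be done
None
```

I finished every step and handed the job in at about 53 s; the hand-in returned no verdict. In the last pictures the dial is at two dots, the rack is in the middle of the mat, and both cylinders that were present stand upright on the platform.

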